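# Hang the parts-bin gate on its pintles and latch it

### The job

Take the loose metal gate out of its slotted wooden stand and hang it on the parts bin, lowering it so that both knuckles drop fully over the two upright hinge pins. Then, with the gate swung shut across the front of the bin, turn the latch arm across it and let go. Leave the fitting, cap, knob and valve where they are.

Things in the scene. Friction and masses are not known exactly. Their poses are not given: they have to be found in the camera images.
- gate: Loose flat galvanised plate, 10 mm thick (x), 159 mm long (y), 100 mm high (z), 0.2 to 0.4 kg, standing upright in the stand's slot. Origin: middle of its lower edge. At its +y end it carries two steel knuckles: upright tubes open at both ends, outside 20 mm, bore 12 mm, 16 mm high, both on an axis at y = 92.5 mm, outside the plate, whose ends are at y = -79.5 and 79.5 mm.
- gate_top (a point): Middle of the gate's top edge (gate frame 0, 0, 100 mm), free to be pinched from above across the 10 mm thickness
- lower_knuckle (a point): On the knuckle axis, at the lower mouth of the lower knuckle (gate frame 0, 92.5, 12 mm)
- upper_knuckle (a point): On the knuckle axis, at the lower mouth of the upper knuckle (gate frame 0, 92.5, 72 mm)
- bin: Wooden bin fixed to the bench, 190 mm wide (y), walls 97 mm and front posts 100 mm high, reaching 160 mm back (+x) from its open front. Origin: on the bench below the middle of the front; x into the bin, y to the hinge side. Hinge post at y = 85 mm, its front face at x = 0. Hung and shut, the gate has its axes parallel to the bin's and its origin at bin (-18, -7.5, 18 mm).
- stop_face (a point): Top of the front face of the latch post (20 mm wide, bin frame -13, -85, 100 mm). The free end of the shut gate lies against this face; the gate swings open away from the bin, to bin -x.
- lower_pin (a point): On the axis of the lower of two steel hinge pins, one above the other in front of the hinge post; on the bracket's top, where the knuckle comes to rest (bin frame -18, 85, 30 mm). The pin is 9 mm thick and stands 21 mm above this point, the last 7 mm tapering to 3 mm. Each bracket is 6 mm thick, up to 16 mm wide, and comes from the post (+x).
- upper_pin (a point): The same for the upper pin (bin frame -18, 85, 90 mm), of the same size. The lower knuckle must therefore be brought in sideways, from the front, between the lower pin's tip and the upper bracket, with the gate between 21 and 38 mm above its hung height, and then lowered.
- latch (a joint): Angle of the steel latch arm about its upright pivot, rad. 0 (a stop): along bin +y, across the front of the shut gate. Grows anticlockwise from above: at 1.57 it points to bin -x; limit 2.4. It starts open (1.6 to 2.2). Slight friction holds it where it is left (about 1 N at the peg). The arm is 8 mm thick, 58 to 70 mm above the bench, and reaches 58 mm from the pivot.
- latch_pivot (a point): On the latch arm's pivot axis, 64 mm above the bench (bin frame -32, -110 mm)
- latch_peg (a point): Centre of the top of the latch arm's upright round steel peg: 10 mm in diameter, 50 mm from the pivot, rising from the arm to 149 mm above the bench (31 mm above the hung gate's top). It can be pushed or pinched. With the latch at 0 the peg is 4 mm in front of the gate.
- stand: Wooden block fixed to the bench, 75 by 155 mm, base 12 mm thick, origin at the centre of its underside. Four cheeks up to 38 mm high form a slot 13 mm wide along its y axis in which the gate's lower edge stands; the slot is open upward and between the cheeks.
- fitting: Tan nylon fitting, 34 mm in diameter, 46 mm high, standing on the 12 mm floor of the bin, at least 70 mm behind the front; origin at its foot. Leave alone.
- cap: Galvanised pipe cap, 46 mm in diameter, 30 mm high, standing on the floor of the bin, at least 70 mm behind the front; origin at its foot. Leave alone.
- knob: Blue knob, 41 mm in diameter, 35 mm high, on the bench between the robot and the work; origin at its foot. Leave alone.
- valve: Black diaphragm valve, 40 by 80 mm, 54 mm high, on the bench between the robot and the work; origin at its foot. Leave alone.
Mind the look-alikes: they are no part of the job. Of the things like the gate, leave any that is orange; of the rest the smaller one is meant.

How it is judged:
By the outcome, as a careful person would: the job done as asked, in the order asked, and still so for the second after the job is handed in, with the robot touching nothing.
It also fails if it takes over 58 s, if anything falls off the work surface, if the arm or the gripper's body presses on something with over 40 N, if the wrist force passes 120 N, or if a joint passes its speed limit or range.

### The arm

A 6-joint arm with a two-finger parallel gripper is mounted at the origin on the work surface. World frame = base frame: x ahead of the robot, y to its left, z up, the work surface at z = 0. Lengths are in mm, angles in degrees, forces in N, time in s.
With the tool pointing down it reaches from about 350 to 850 mm from the base axis. Payload 8.1 kg.
Tool frame: the origin (TCP) lies between the finger pads; the fingertips stand 14 mm ahead of it and the grasp point (between the pads) lies 5 mm behind it; z points along the fingers, x is the direction in which the jaws open and shut, and the axes are right-handed (so a half turn about z gives the same grasp; the last joint's range is limited). The gripper opens to 85 mm and grips with 20 to 120 N. Pads are 22 mm wide; open, the fingers measure 114 mm over their backs; the gripper's body (76 mm by 85 mm) begins 54 mm behind the grasp point. The pads swing forward as they close: fully open they stand 13 mm farther back than shut.
Start: joints at [58.934, 7.471, 85.268, -0, 87.261, -4.893], TCP at [264.627, 538.496, 245.292] pointing down, gripper open.
Joint ranges: [-169.43, 169.43], [-51.17, 129.36], [1.28, 143.12], [-76.62, 256.62], [0, 156.53], [-152.29, 152.29]. Speed limits (degrees/s): [136.94, 136.94, 159.86, 180, 180, 180].

### API

Orientations are given as [roll, pitch, yaw] about the fixed x, y, z axes, in that order (R = Rz(yaw) Ry(pitch) Rx(roll)).
In Python, from bench import r, vision, job gives the robot as it stands.
- The arm moves only by the tool send_rows, never from a script. Its arguments are lists of equal length, an entry for each row: "dp": the shift along the world's x, y, z in mm, a list of three; "rot": the turn, a rotation vector about the world's x, y, z in rad, a list of three. In form: {"dp": [[tx, ty, tz], ...], "rot": [[wx, wy, wz], ...]}. A call has 1 to 5 rows; each row is the pose to reach, as a shift and turn from the pose commanded when the call began; what a row does not reach only later rows make up. A row lasts 1/8 s, in which the tool goes at most 62.5 mm and 10.7 degrees, less where a joint would pass 70% of its speed; a pose out of reach is approached as far as the arm can. A call with a gripper value outside its range is refused whole. "jaw" is the finger opening in mm, from 0 to 85.4, set as the call begins (left out, the last holds). The fingers move at their own pace and stop on an object; "force" is the grip in N (left out, the last holds). Time passes only in rows, so rows that repeat a pose let the fingers close. It gives the time, the measured TCP pose, the force and the opening at its end, in the units of the state.
- r.sense(): the state, without advancing time (a new reading comes with each control period).
- vision.snapshot(name): name is "scene" or "side" or "wrist"; returns a dict with "pixels" (384x512x3 uint8, red, green, blue), "depth" (384x512 float32, mm along the optical axis (not along the pixel's ray), 0 where there is no reading), "intrinsics" (3x3 intrinsics, pixels), "world_from_camera" (4x4, takes a point from camera to world coordinates); the wrist camera has in their place "T_tool_cam" (4x4, takes a point from camera to tool coordinates, whose origin is the TCP and whose axes are the tool frame's). Camera axes: x right, y down, z forward; pixel columns grow to the right and rows downward; lengths in mm; the calibration is good to about 2 mm. A picture is of the moment at which its call begins: read the wrist's pose just before it.
- job.hand_in(): hands the job in, once; it reports no verdict.
The state is a dict: "time": time; "joint_pos": joint angles; "qd": joint speeds; "joint_efforts": joint torques, N m; "tool_pos": TCP position; "tcp_rot": TCP orientation; "ft_force": force on the tool from outside, world axes, zero at the start; "wrist_torque": the same for the moment, N m; "finger_gap": finger opening in mm.
Only numpy, scipy, OpenCV 4.12 (cv2) and the standard library are available. Lean on these libraries where they do the work, as an engineer would, in place of code of your own. Each camera call takes 0.05 s, during which the arm holds its last target.

## Working session

There is one attempt and no reset: what is moved stays moved. The work goes in short steps, Python scripts to look and compute and a tool call to move; the robot and the scene stay as the last step left them, time stands still between calls to the robot, and variables do not carry over. Pictures are saved under pics/ and viewed, and the job is handed in when it is done.

Besides the shell and the picture viewer there is one more tool, called as a command line: name --argument value ..., lists and objects as JSON in quotes. send_rows: Moves the arm, as the interface text tells. Its arguments: {"type":"object","properties":{"dp":{"type":"array"},"rot":{"type":"array"},"jaw":{"type":"number"},"force":{"type":"number"}},"required":["dp","rot"]}

```bash
ls; mkdir -p pics
python3 - <<'E'
from bench import r, vision, job
import cv2, numpy as np
s=r.sense(); print(s)
for n in ["scene","side","wrist"]:
    d=vision.snapshot(n); np.savez(f"/tmp/{n}0.npz",**d)
    cv2.imwrite(f"pics/{n}0.png",cv2.cvtColor(cv2.resize(d["pixels"],(800,600)),cv2.COLOR_RGB2BGR))
    print(n,d["intrinsics"].round(1).tolist(),{k:np.round(v,3).tolist() for k,v in d.items() if v.shape==(4,4)})
E
```

```text
pics
{'time': 0.0, 'joint_pos': array([ 5.89347211e+01,  7.51384403e+00,  8.53308110e+01,  2.03368601e-03,
        8.72601666e+01, -4.89271491e+00]), 'qd': array([-0.02644053,  0.03497271, -0.00661488,  0.04526214, -0.01848786,
       -0.01151368]), 'joint_efforts': array([-2.52841583e-04, -5.69410586e+01, -5.00544333e+01, -4.31786812e-04,
        1.51517481e-02, -2.81658413e-05]), 'tool_pos': array([264.33999322, 538.04856384, 244.24289295]), 'tcp_rot': array([-1.79989036e+02,  1.04266503e-01,  6.38273469e+01]), 'ft_force': array([ 0.68271054, -0.71638001,  0.18397211]), 'wrist_torque': array([0.06435651, 0.02160551, 0.04732889]), 'finger_gap': 84.98340649645326}
scene [[492.8, 0.0, 263.1], [0.0, 492.8, 189.0], [0.0, 0.0, 1.0]] {'world_from_camera': [[0.766, 0.522, -0.376, 1010.206], [0.643, -0.611, 0.462, -575.668], [0.011, -0.596, -0.803, 1038.377], [0.0, 0.0, 0.0, 1.0]]}
side [[471.0, 0.0, 250.4], [0.0, 471.0, 188.3], [0.0, 0.0, 1.0]] {'world_from_camera': [[-0.976, -0.123, 0.182, 367.674], [-0.219, 0.542, -0.811, 865.43], [0.001, -0.831, -0.556, 733.677], [0.0, 0.0, 0.0, 1.0]]}
wrist [[307.8, 0.0, 252.7], [0.0, 307.8, 193.9], [0.0, 0.0, 1.0]] {'T_tool_cam': [[1.0, -0.0, -0.001, -1.341], [0.0, 0.949, 0.316, -81.241], [0.001, -0.316, 0.949, -129.037], [0.0, 0.0, 0.0, 1.0]]}
```

View pics/scene0.png

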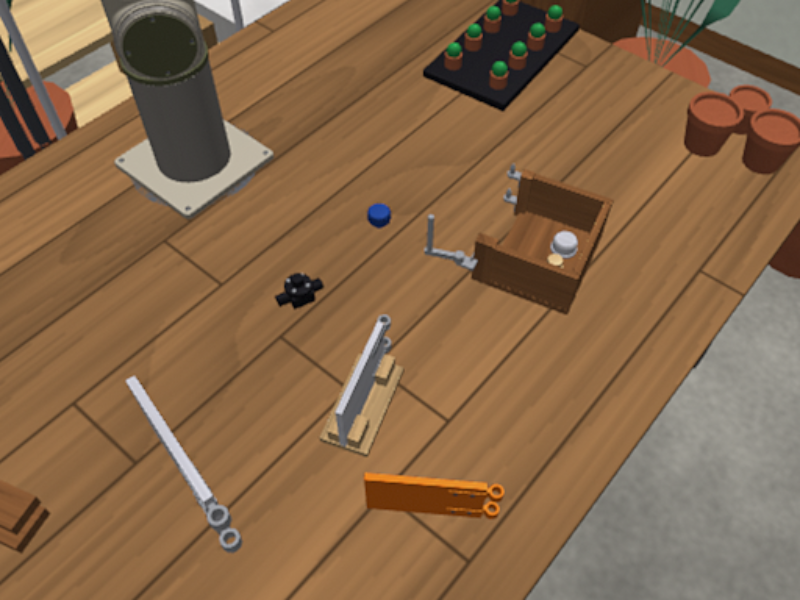

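View pics/side0.png

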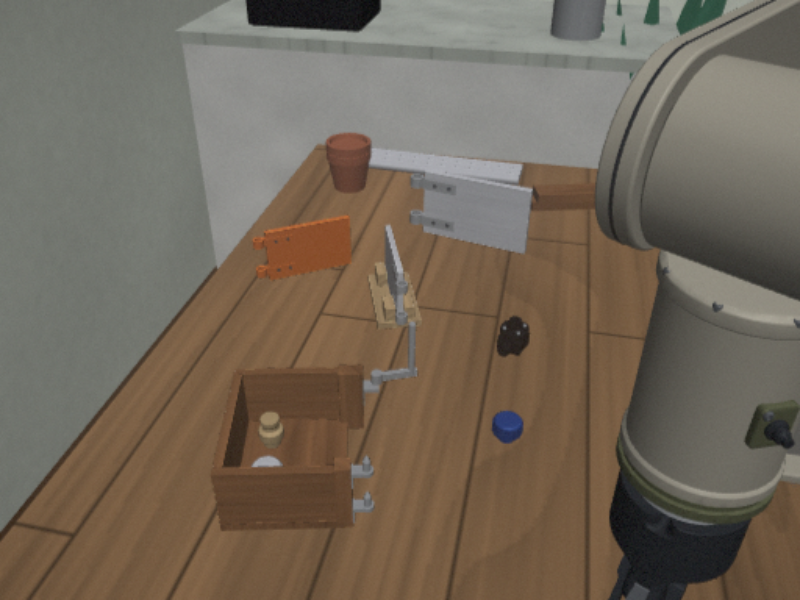

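View pics/wrist0.png

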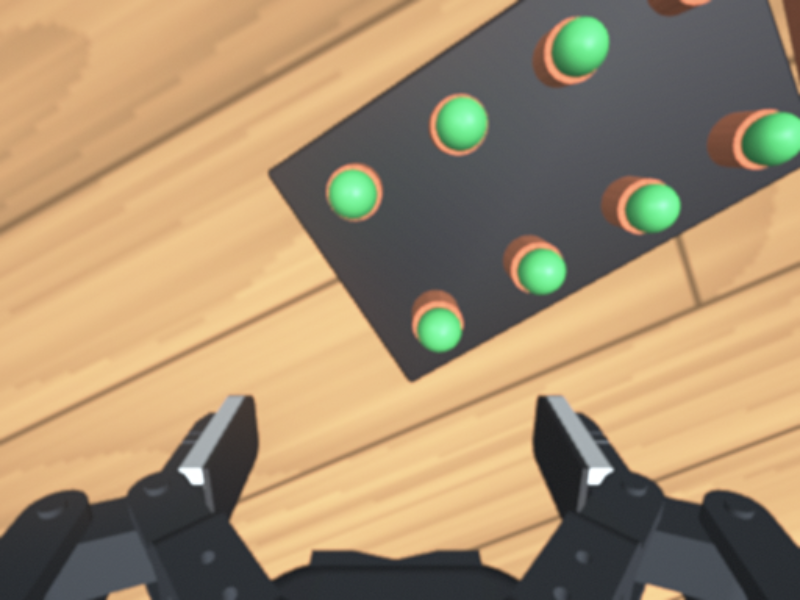

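The scene view shows the target gate in the stand near (365,380) and its knuckles at (385,325). The bin is at (545,240) with its pins at (512,175) and (510,200), and the peg is at (430,220). The orange gate at (430,495) and the big gate at (175,450) are decoys.

```bash
cat > h.py <<'E'
import numpy as np, cv2
from scipy.spatial.transform import Rotation as Ro
def load(n): return dict(np.load(n))
def wfc(d,s=None):
    if "world_from_camera" in d: return d["world_from_camera"]
    T=np.eye(4); T[:3,:3]=Ro.from_euler('xyz',s["tcp_rot"],degrees=True).as_matrix(); T[:3,3]=s["tool_pos"]
    return T@d["T_tool_cam"]
def cloud(d,T):
    K=d["intrinsics"]; z=d["depth"].astype(float); v,u=np.mgrid[:z.shape[0],:z.shape[1]]
    p=np.stack([(u-K[0,2])/K[0,0]*z,(v-K[1,2])/K[1,1]*z,z,np.ones_like(z)],-1)
    P=(p@T.T)[...,:3]; P[z<=0]=np.nan; return P
def ray(d,T,uv,h):
    K=d["intrinsics"]; uv=np.atleast_2d(np.asarray(uv,float))
    c=np.c_[(uv[:,0]-K[0,2])/K[0,0],(uv[:,1]-K[1,2])/K[1,1],np.ones(len(uv))]@T[:3,:3].T
    t=(h-T[2,3])/c[:,2]; return T[:3,3]+c*t[:,None]
E
python3 - <<'E'
from h import *
for n in ["scene","side"]:
    d=load(f"/tmp/{n}0.npz"); T=wfc(d); P=cloud(d,T)
    pts=dict(scene=[(385,320),(343,410),(512,170),(510,196),(431,217),(475,265),(480,240),(520,178),(608,205),(568,305),(565,240),(378,214),(300,288),(322,440),(400,368)],side=[(388,230),(400,283),(366,457),(366,492),(411,323),(363,371),(355,465),(240,375),(232,470),(376,378)])[n]
    for u,v in pts:
        a=P[int(v/1.5625),int(u/1.5625)]; print(n,(u,v),a.round(0))
    # gate top slice
    Z=P[...,2]; rgb=d["pixels"].astype(int); grey=(abs(rgb[...,0]-rgb[...,2])<40)&(rgb.sum(-1)>300)
E
```

```text
scene (385, 320) [564. -90.  91.]
scene (343, 410) [ 630. -251.  115.]
scene (512, 170) [527. 284. 101.]
scene (510, 196) [532. 286.  37.]
scene (431, 217) [518.  71. 152.]
scene (475, 265) [588. 108.  54.]
scene (480, 240) [582. 121. 101.]
scene (520, 178) [542. 289.  89.]
scene (608, 205) [700. 319. 103.]
scene (568, 305) [740. 161.  20.]
scene (565, 240) [665. 259.  42.]
scene (378, 214) [379.  99.  38.]
scene (300, 288) [ 395. -106.   40.]
scene (322, 440) [ 596. -268.    7.]
scene (400, 368) [ 606. -103.   12.]
side (388, 230) [ 622. -238.  112.]
side (400, 283) [ 570. -100.   96.]
side (366, 457) [527. 289. 111.]
side (366, 492) [540. 246.   2.]
side (411, 323) [518.  71. 148.]
side (363, 371) [604.  12.  -0.]
side (355, 465) [566. 202.  -1.]
side (240, 375) [731. 172.  98.]
side (232, 470) [676. 328.  96.]
side (376, 378) [562. 102.  69.]
```

send_rows --dp '[[33, -44, 0], [66, -88, 0], [99, -132, 0], [133, -176, 0]]' --rot '[[0, 0, -0.11], [0, 0, -0.22], [0, 0, -0.33], [0, 0, -0.44]]'

```text
time: 0.65
tool_pos: [398.2, 361.0, 245.1]
tcp_rot: [180.0, 0.0, 38.4]
ft_force: [0.5, 0.9, 0.3]
finger_gap: 85.6
```

send_rows --dp '[[33, -44, 5], [66, -88, 10], [99, -132, 15], [133, -172, 15], [133, -172, 15]]' --rot '[[0, 0, -0.11], [0, 0, -0.22], [0, 0, -0.33], [0, 0, -0.447], [0, 0, -0.447]]'

```text
time: 1.27
tool_pos: [532.2, 187.4, 259.8]
tcp_rot: [179.9, 0.0, 12.7]
ft_force: [0.5, 0.3, 0.1]
finger_gap: 85.4
```

```bash
cat > snap.py <<'E'
import sys
from bench import r, vision, job
import cv2, numpy as np, pickle
def snap(n,name):
    s=r.sense(); d=vision.snapshot(n); np.savez(f"/tmp/{name}.npz",**d); pickle.dump(s,open(f"/tmp/{name}.pkl","wb"))
    cv2.imwrite(f"pics/{name}.png",cv2.cvtColor(cv2.resize(d["pixels"],(800,600),interpolation=cv2.INTER_CUBIC),cv2.COLOR_RGB2BGR))
    print(name,round(float(s["time"]),2),s["tool_pos"].round(1),s["tcp_rot"].round(2),s["ft_force"].round(1),round(s["finger_gap"],1))
if __name__=="__main__": snap(sys.argv[1],sys.argv[2])
E
python3 snap.py wrist w1
```

```text
w1 1.27 [532.2 187.4 259.8] [1.7995e+02 3.0000e-02 1.2670e+01] [0.5 0.3 0.1] 85.4
```

View pics/w1.png

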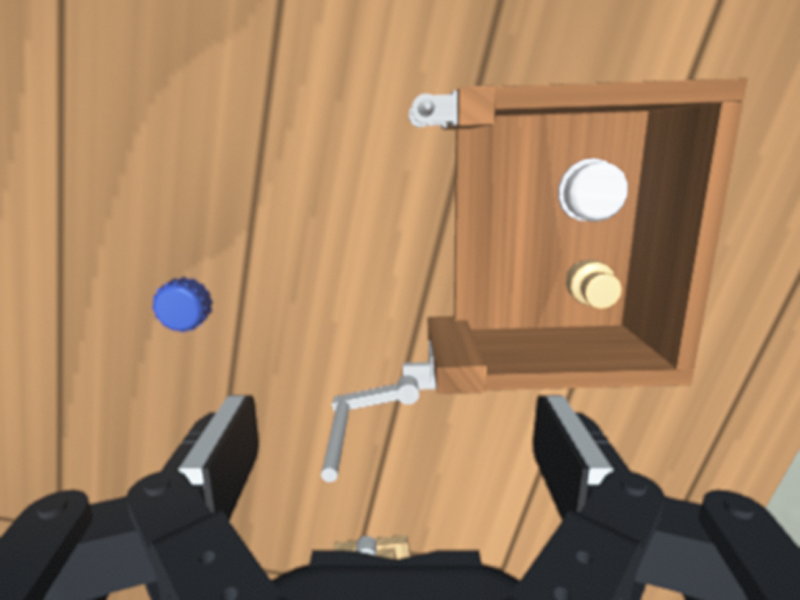

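Bin seen from above: upper pin at (427,107), hinge post top corners near (458,88) and (458,125), latch post top near (430,318), peg top at (330,473). Zooming for precise pixels.

Run:
```python
from h import *
d=load("/tmp/w1.npz"); im=cv2.cvtColor(d["pixels"],cv2.COLOR_RGB2BGR)
def crop(u0,v0,w,h,s): 
    c=cv2.resize(im[v0:v0+h,u0:u0+w],None,fx=s,fy=s,interpolation=cv2.INTER_CUBIC)
    for i in range(0,w,10): cv2.putText(c,str(u0+i),(i*s,8),0,.3,(255,255,0),1); cv2.line(c,(i*s,0),(i*s,h*s),(255,255,0),1) if i%20==0 else None
    for i in range(0,h,10): cv2.putText(c,str(v0+i),(0,i*s+4),0,.3,(255,255,0),1); cv2.line(c,(0,i*s),(w*s,i*s),(255,255,0),1) if i%20==0 else None
    return c
a=crop(250,45,80,50,10); cv2.imwrite("pics/c1.png",a)
a=crop(200,195,120,80,6); cv2.imwrite("pics/c2.png",a)
```

```text
(no output)
```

View pics/c1.png

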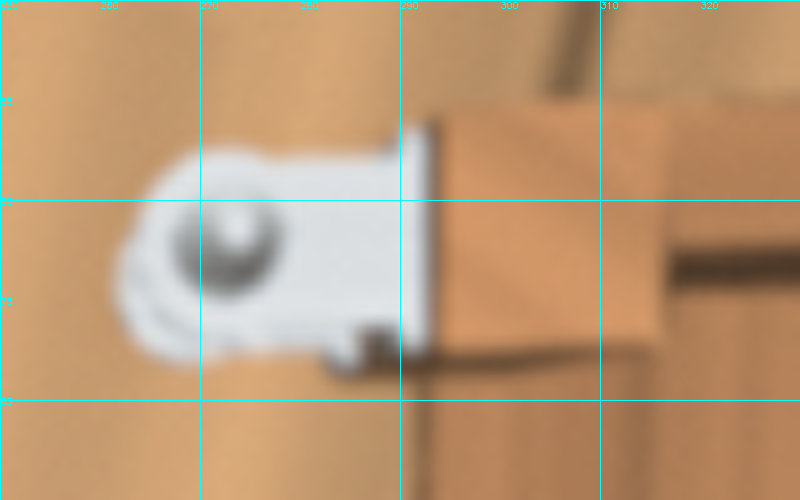

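View pics/c2.png

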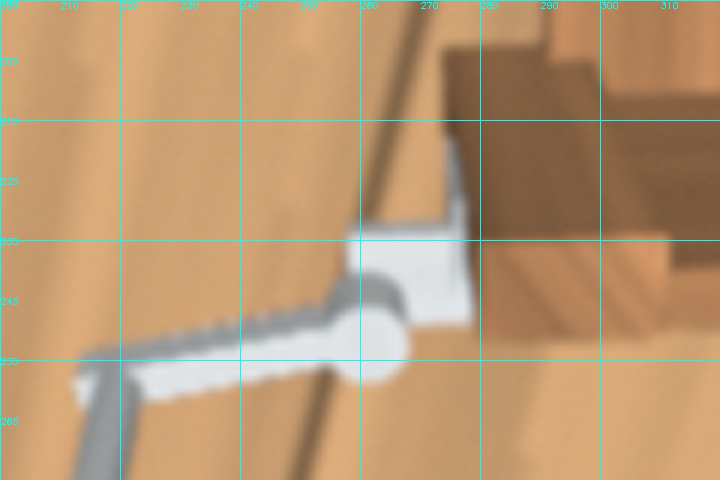

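Run:
```python
from h import *
import pickle
d=load("/tmp/w1.npz"); s=pickle.load(open("/tmp/w1.pkl","rb")); T=wfc(d,s); P=cloud(d,T)
pin=ray(d,T,[(273.0,67.3)],111)[0]
hp=ray(d,T,[(293.5,54.6),(293.3,79.2),(316,54.6),(315.5,79.5)],100)
lp=ray(d,T,[(279.8,233.8),(279.2,251.5),(311,233.8),(311,251)],100)
print("pin",pin,"\nhp",hp.round(1),"\nlp",lp.round(1))
peg=ray(d,T,[(330.5/1.5625-.2,474/1.5625-.2)],149)[0]; piv=ray(d,T,[(200+368/6-.4,195+343/6-.4)],70)[0]
print("peg",peg,"piv",piv, np.hypot(*(peg-piv)[:2]))
for psi in np.deg2rad([11,12,13,14,15]):
    ex=np.array([np.cos(psi),np.sin(psi)]);ey=np.array([-ex[1],ex[0]])
    O=pin[:2]-(-18*ex+85*ey)
    f=lambda q:np.array([(q[:2]-O)@ex,(q[:2]-O)@ey]).round(1)
    print(np.rad2deg(psi),O.round(1),[f(q).tolist() for q in list(hp)+list(lp)+[piv,peg]])
# peg by depth
```

```text
pin [525.86413321 287.43498868 111.        ] 
hp [[541.1 302.  100. ]
 [546.1 282.8 100. ]
 [559.9 306.2 100. ]
 [565.2 286.8 100. ]] 
lp [[571.4 134.9 100. ]
 [575.8 114.8 100. ]
 [602.9 142.  100. ]
 [608.4 122.7 100. ]]
peg [516.92318658  73.94628945 149.        ] piv [561.61853602  94.1134539   70.        ] 49.03456723310642
11.0 [559.8 207.4] [[-0.3, 96.4], [1.0, 76.6], [19.0, 96.9], [20.5, 76.9], [-2.4, -73.4], [-1.9, -94.0], [29.8, -72.5], [31.6, -92.4], [-19.8, -111.6], [-67.5, -122.9]]
12.000000000000002 [561.1 208. ] [[-0.1, 96.1], [0.8, 76.3], [19.2, 96.3], [20.3, 76.2], [-5.2, -73.7], [-5.0, -94.3], [27.1, -73.3], [28.5, -93.3], [-23.2, -111.5], [-71.1, -122.0]]
13.0 [562.5 208.7] [[0.1, 95.7], [0.6, 75.9], [19.4, 95.6], [20.2, 75.6], [-7.9, -73.9], [-8.1, -94.5], [24.3, -74.0], [25.4, -94.0], [-26.6, -111.4], [-74.7, -121.0]]
14.0 [563.9 209.3] [[0.3, 95.4], [0.5, 75.6], [19.6, 95.0], [20.0, 74.9], [-10.7, -74.0], [-11.3, -94.6], [21.5, -74.8], [22.2, -94.8], [-30.1, -111.2], [-78.3, -120.0]]
14.999999999999998 [565.3 210. ] [[0.5, 95.1], [0.3, 75.3], [19.8, 94.3], [19.8, 74.2], [-13.5, -74.1], [-14.4, -94.7], [18.7, -75.4], [19.1, -95.4], [-33.5, -111.0], [-81.9, -118.9]]
```

send_rows --dp '[[8, -58, 0], [18, -116, 0], [28, -174, 0], [38, -232, 0]]' --rot '[[0, 0, 0.03], [0, 0, 0.06], [0, 0, 0.1], [0, 0, 0.14]]'

```text
time: 1.82
tool_pos: [568.4, -41.5, 260.2]
tcp_rot: [-180.0, -0.0, 21.3]
ft_force: [1.3, 0.5, 1.3]
finger_gap: 85.2
```

send_rows --dp '[[8, -50, 0], [18, -98, 0], [22, -108, 0], [22, -108, 0], [22, -108, 0]]' --rot '[[0, 0, 0], [0, 0, 0], [0, 0, 0], [0, 0, 0], [0, 0, 0]]'

```text
time: 2.45
tool_pos: [590.6, -147.5, 260.2]
tcp_rot: [-180.0, 0.0, 21.2]
ft_force: [-0.3, -0.1, -0.8]
finger_gap: 85.7
```

```bash
python3 snap.py wrist w2
```

```text
w2 2.45 [ 590.6 -147.5  260.2] [-179.96    0.     21.15] [-0.3 -0.1 -0.8] 85.7
```

View pics/w2.png

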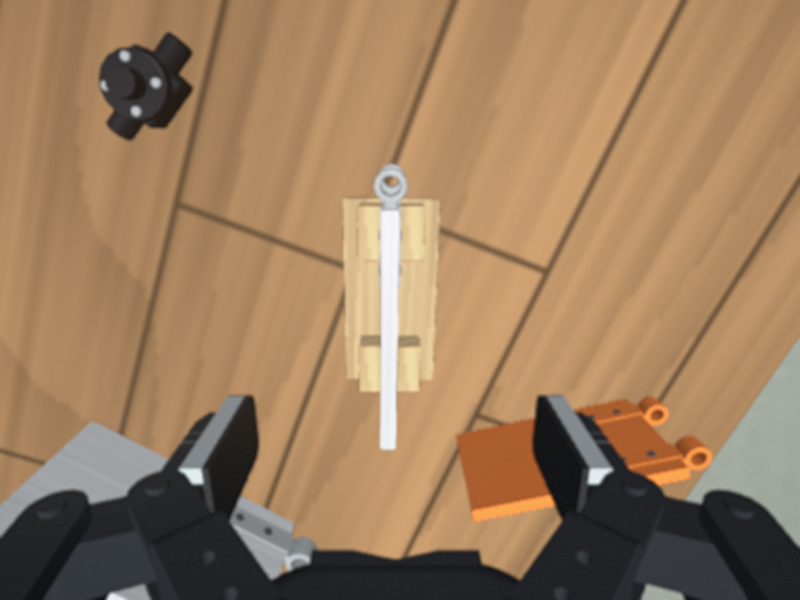

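The gate's top edge runs from about (390,205) to (388,450), with the upper knuckle ring at (391,183). It's nearly aligned with the image's vertical.

Run:
```python
from h import *
import pickle
from bench import r
s2=r.sense(); print(s2["time"],s2["tool_pos"],s2["tcp_rot"])
d=load("/tmp/w2.npz"); s=pickle.load(open("/tmp/w2.pkl","rb")); T=wfc(d,s); P=cloud(d,T)
im=d["pixels"].astype(int)
m=(im.min(-1)>215); m[:130]=0; m[295:]=0; m[:,:225]=0; m[:,275:]=0
v,u=np.where(m); print(len(v),u.min(),u.max(),v.min(),v.max())
rows=[(vv,u[v==vv].min(),u[v==vv].max()) for vv in range(v.min(),v.max()+1,15) if (v==vv).any()]; print(rows)
vs=np.arange(140,284); c=[];
for vv in vs:
    g=im[vv,235:265].min(-1).astype(float); w=np.clip(g-190,0,None); c.append((np.arange(235,265)*w).sum()/max(w.sum(),1e-6))
p=np.polyfit(vs,c,1); print("line",p,np.std(np.polyval(p,vs)-c))
A=ray(d,T,[(np.polyval(p,145),145)],112)[0];B=ray(d,T,[(np.polyval(p,280),280)],112)[0]
dd=A-B; print("yaw gate",np.rad2deg(np.arctan2(dd[1],dd[0]))-90)
end=[ray(d,T,[(np.polyval(p,e),e)],112)[0] for e in (132.5,286.8)]; print(end,np.hypot(*(end[0]-end[1])[:2]))
z=P[150:280:10,:,2]; print([np.nanmean(P[q,int(np.polyval(p,q))-1:int(np.polyval(p,q))+2,2]).round(1) for q in range(145,285,15)])
i8=cv2.cvtColor(d["pixels"],cv2.COLOR_RGB2BGR)
cv2.imwrite("pics/c3.png",np.hstack([cv2.resize(i8[100:145,230:270],None,fx=10,fy=10,interpolation=cv2.INTER_CUBIC),cv2.resize(i8[265:310,230:270],None,fx=10,fy=10,interpolation=cv2.INTER_CUBIC)]))
```

```text
2.5 [ 590.6436189  -147.57736688  260.35274489] [-1.79973666e+02 -7.32026850e-03  2.11602122e+01]
1547 244 255 135 286
[(135, np.int64(244), np.int64(254)), (150, np.int64(244), np.int64(255)), (165, np.int64(244), np.int64(254)), (180, np.int64(244), np.int64(254)), (195, np.int64(244), np.int64(253)), (210, np.int64(244), np.int64(253)), (225, np.int64(244), np.int64(253)), (240, np.int64(244), np.int64(252)), (255, np.int64(244), np.int64(252)), (270, np.int64(244), np.int64(252)), (285, np.int64(244), np.int64(252))]
line [-1.00377319e-02  2.50781902e+02] 0.10149664668481562
yaw gate 20.36152084927356
[array([ 570.24258528, -106.49545133,  112.        ]), array([ 626.2476216 , -257.39857583,  112.        ])] 160.96060721905158
[np.float64(112.2), np.float64(111.6), np.float64(112.3), np.float64(112.8), np.float64(112.2), np.float64(112.9), np.float64(113.2), np.float64(112.7), np.float64(112.0), np.float64(112.2)]
```

View pics/c3.png

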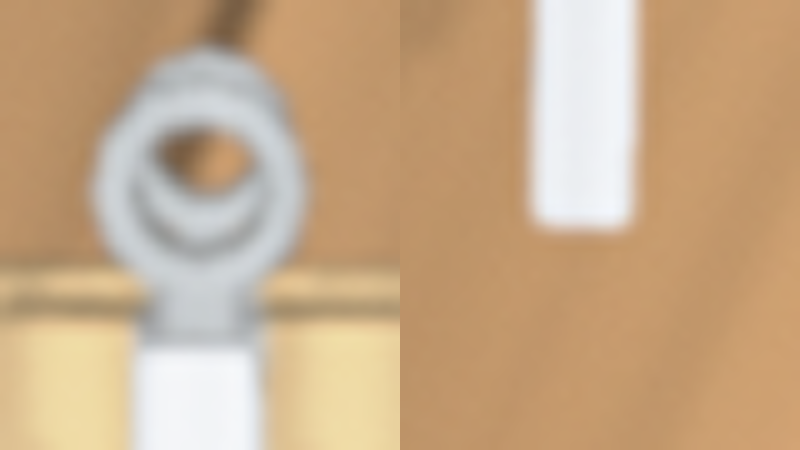

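Run:
```python
from h import *
import pickle
d=load("/tmp/w2.npz"); s=pickle.load(open("/tmp/w2.pkl","rb")); T=wfc(d,s)
f=lambda v:-1.00377e-2*v+250.78
A,B=ray(d,T,[(f(134.2),134.2),(f(287.4),287.4)],112); print(A,B,np.hypot(*(A-B)[:2]),"mid",(A+B)/2)
k=ray(d,T,[(249.5,118.5)],100)[0]; print("kn",k); 
m=(A+B)/2; e=(A-B)/np.linalg.norm(A-B); print((k-m)@e, np.cross(e[:2],(k-m)[:2]))
print("tcp->mid",m-s["tool_pos"])
```

```text
[ 570.76246863 -107.90111975  112.        ] [ 626.50407895 -258.09533545  112.        ] 160.20433686582297 mid [ 598.63327379 -182.9982276   112.        ]
kn [566.16444662 -96.09238562 100.        ]
92.77289103220627 0.20198237504416383
tcp->mid [   8.03011721  -35.49202064 -148.22611616]<stdin>:7: DeprecationWarning: Arrays of 2-dimensional vectors are deprecated. Use arrays of 3-dimensional vectors instead. (deprecated in NumPy 2.0)
```

send_rows --dp '[[4, -18, 0], [8, -35.5, -40], [8, -35.5, -100], [8, -35.5, -150], [8, -35.5, -162]]' --rot '[[0, 0, -0.007], [0, 0, -0.014], [0, 0, -0.014], [0, 0, -0.014], [0, 0, -0.014]]'

```text
time: 3.12
tool_pos: [595.8, -184.4, 93.8]
tcp_rot: [-179.7, 0.3, 20.2]
ft_force: [0.0, 0.7, -0.3]
finger_gap: 85.5
```

send_rows --dp '[[0, 0, 0], [0, 0, 0]]' --rot '[[0, 0, 0], [0, 0, 0]]'

```text
time: 3.38
tool_pos: [600.7, -185.8, 101.6]
tcp_rot: [179.8, -0.2, 20.2]
ft_force: [0.3, -0.1, 0.7]
finger_gap: 85.5
```

```bash
python3 snap.py wrist w3
```

```text
w3 3.38 [ 600.7 -185.8  101.6] [179.81  -0.21  20.23] [ 0.3 -0.1  0.7] 85.5
```

View pics/w3.png

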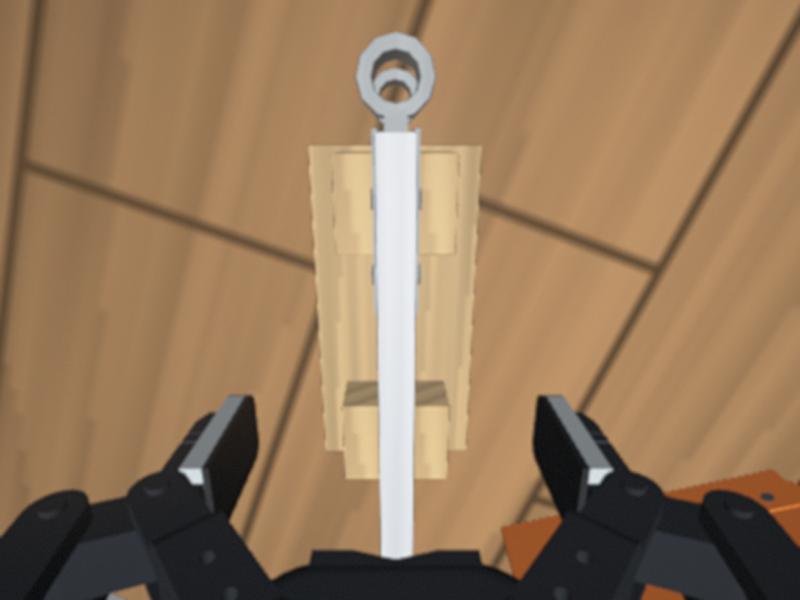

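The gate lies midway between the pads (gate at x≈397, pads at 250 and 543). Closing.

send_rows --dp '[[0, 0, 0], [0, 0, 0], [0, 0, 0], [0, 0, 0], [0, 0, 0]]' --rot '[[0, 0, 0], [0, 0, 0], [0, 0, 0], [0, 0, 0], [0, 0, 0]]' --jaw 0 --force 60

```text
time: 4.05
tool_pos: [598.8, -185.0, 98.4]
tcp_rot: [180.0, -0.0, 20.2]
ft_force: [0.7, 0.2, 0.8]
finger_gap: 9.1
```

send_rows --dp '[[0, 0, 0], [0, 0, 0], [0, 0, 0], [0, 0, 0]]' --rot '[[0, 0, 0], [0, 0, 0], [0, 0, 0], [0, 0, 0]]'

```text
time: 4.55
tool_pos: [598.8, -185.0, 98.4]
tcp_rot: [180.0, -0.0, 20.2]
ft_force: [1.6, 0.2, 1.0]
finger_gap: 9.0
```

send_rows --dp '[[0, 0, 15], [0, 0, 45], [0, 0, 85], [0, 0, 125], [0, 0, 160]]' --rot '[[0, 0, 0], [0, 0, 0], [0, 0, 0], [0, 0, 0], [0, 0, 0]]'

```text
time: 5.18
tool_pos: [597.8, -184.9, 259.2]
tcp_rot: [-180.0, 0.1, 20.2]
ft_force: [-0.0, 0.2, -4.1]
finger_gap: 8.9
```

```bash
python3 snap.py wrist w4
```

```text
w4 5.17 [ 597.8 -184.9  259.2] [-1.7995e+02  9.0000e-02  2.0220e+01] [-0.   0.2 -4.1] 8.9
```

View pics/w4.png

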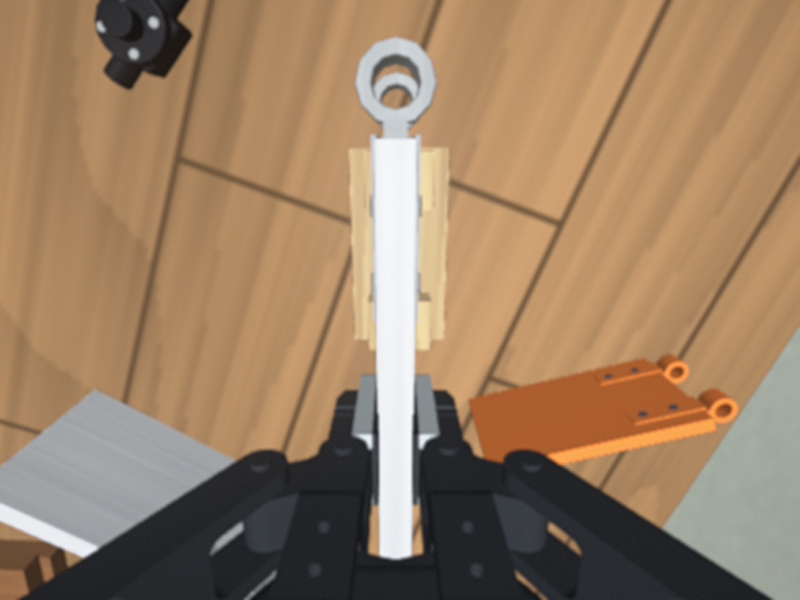

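```bash
cat > kn.py <<'E'
from h import *
def toolray(d,uv,zt):
    T=d["T_tool_cam"]; return ray(d,T,uv,zt)
if __name__=="__main__":
    import sys
    d=load(f"/tmp/{sys.argv[1]}.npz"); im=d["pixels"]; 
    hsv=cv2.cvtColor(im,cv2.COLOR_RGB2HSV)
    m=((hsv[...,1]<45)&(hsv[...,2]>120)).astype(np.uint8)
    sub=np.zeros_like(m); sub[15:72,220:288]=m[15:72,220:288]
    v,u=np.where(sub); print("ring bbox",u.min(),u.max(),v.min(),v.max())
    # gate edges per row
    for vv in (100,140,180,220):
        w=np.where(m[vv,225:290])[0]+225; print(vv,w.min(),w.max(),(w.min()+w.max())/2)
    cnt=cv2.resize(cv2.cvtColor(im,cv2.COLOR_RGB2BGR)[15:90,220:290],None,fx=8,fy=8,interpolation=cv2.INTER_CUBIC); cv2.imwrite("pics/c_%s.png"%sys.argv[1],cnt)
    P=cloud(d,d["T_tool_cam"]); print("tool z of top edge",[P[q,250:256,2].mean().round(1) for q in (100,130,160,190,220)])
    g=lambda vv:(lambda w:(w.min()+w.max())/2)(np.where(im[vv,235:272].min(-1)>210)[0]+235)
    vs=np.arange(95,235,5); c=[g(q) for q in vs]; p=np.polyfit(vs,c,1); print(p,np.round(np.array(c)-np.polyval(p,vs),1).tolist())
    a,b=toolray(d,[(np.polyval(p,95),95),(np.polyval(p,230),230)],-13.6); print("edge line tool",a,b,"angle",np.rad2deg(np.arctan2((b-a)[0],(b-a)[1])))
E
python3 kn.py w4
```

```text
ring bbox 227 278 24 71
100 237 268 252.5
140 238 268 253.0
180 238 268 253.0
220 241 265 253.0
tool z of top edge [np.float64(-13.8), np.float64(-13.7), np.float64(-14.0), np.float64(-14.2), np.float64(-14.1)]
[5.19978106e-04 2.52611932e+02] [-0.2, -0.2, -0.7, -0.2, 0.3, 0.3, -0.2, 0.3, 0.3, -0.2, -0.2, 0.3, 0.3, 0.3, -0.2, -0.2, -0.2, -0.2, 0.3, 0.3, 0.3, 0.3, 0.3, -0.2, -0.2, -0.2, -0.2, -0.2]
edge line tool [ -1.09383513 -79.04845024 -13.6       ] [ -1.08559279 -26.16707142 -13.6       ] angle 0.008930398036096214
```

View pics/c_w4.png

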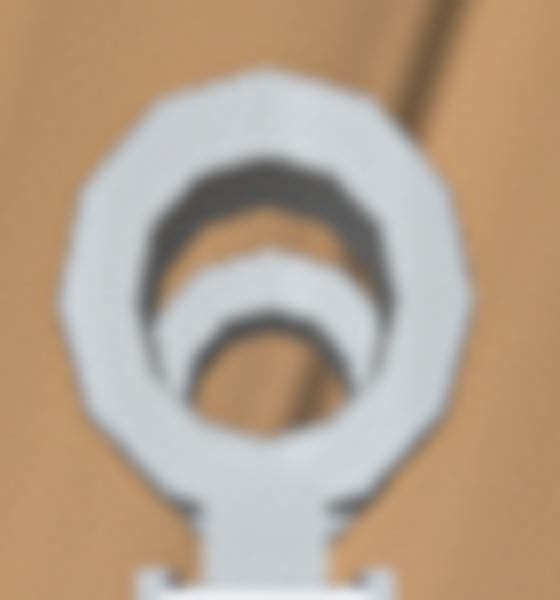

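Run:
```python
from h import *; from kn import toolray
d=load("/tmp/w4.npz")
k=toolray(d,[(252.9,51.8)],-1.6)[0]; print(k)
pin=np.array([525.86,287.43])
for psi in (14.2,14.6,15.0):
    a=np.deg2rad(psi); R=np.array([[np.cos(a),np.sin(a)],[np.sin(a),-np.cos(a)]])
    ex=R[:,0]
    t=pin-R@k[:2]; print(psi,"TCP hung",t,"pre -55",t-55*ex, ex)
```

```text
[ -1.01280382 -94.47182833  -1.6       ]
14.2 TCP hung [550.0164952  196.09317358] pre -55 [496.69700096 182.60126736] [0.96944535 0.24530739]
14.6 TCP hung [550.65355269 196.26404218] pre -55 [497.42954831 182.40022747] [0.96770917 0.25206936]
15.0 TCP hung [551.28940177 196.43935407] pre -55 [498.16348132 182.20430659] [0.96592583 0.25881905]
```

send_rows --dp '[[-5, 20, 0], [-16, 60, 0], [-28, 102, 0], [-39, 144, 0], [-50, 186, 0]]' --rot '[[0, 0, -0.01], [0, 0, -0.02], [0, 0, -0.03], [0, 0, -0.04], [0, 0, -0.05]]'

```text
time: 5.85
tool_pos: [546.3, 3.1, 255.3]
tcp_rot: [-179.9, 0.2, 17.3]
ft_force: [0.3, -0.0, -3.0]
finger_gap: 8.7
```

send_rows --dp '[[-12, 42, 0], [-24, 84, 0], [-36, 126, 0], [-46, 164, 0], [-51, 181.5, 0]]' --rot '[[0, 0, -0.01], [0, 0, -0.02], [0, 0, -0.03], [0, 0, -0.04], [0, 0, -0.048]]'

```text
time: 6.48
tool_pos: [494.8, 184.7, 255.4]
tcp_rot: [-180.0, 0.3, 14.7]
ft_force: [0.2, -0.4, -3.8]
finger_gap: 9.1
```

send_rows --dp '[[0, 0, -20], [0, 0, -55], [0, 0, -90], [0, 0, -115], [0, 0, -124]]' --rot '[[0, 0, 0], [0, 0, 0], [0, 0, 0], [0, 0, 0], [0, 0, 0]]'

```text
time: 7.1
tool_pos: [494.6, 181.2, 129.7]
tcp_rot: [180.0, 0.4, 14.6]
ft_force: [-0.3, 0.0, -3.0]
finger_gap: 8.7
```

send_rows --dp '[[0, 0, 0], [0, 0, 0], [0, 0, 0], [0, 0, 0]]' --rot '[[0, 0, 0], [0, 0, 0], [0, 0, 0], [0, 0, 0]]'

```text
time: 7.6
tool_pos: [498.2, 182.6, 135.1]
tcp_rot: [180.0, -0.1, 14.6]
ft_force: [-0.6, 0.2, -2.3]
finger_gap: 8.6
```

```bash
python3 snap.py wrist w5; python3 snap.py side s5
```

```text
w5 7.6 [498.2 182.6 135.1] [ 1.800e+02 -8.000e-02  1.461e+01] [-0.6  0.2 -2.3] 8.6
s5 7.65 [498.  182.6 134.9] [ 1.800e+02 -6.000e-02  1.461e+01] [-0.1 -0.  -3. ] 9.1
```

View pics/w5.png

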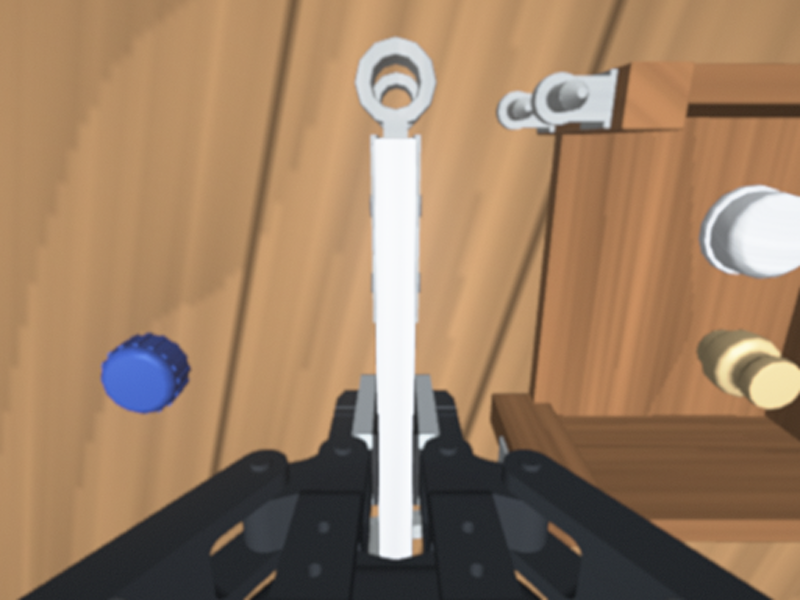

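View pics/s5.png

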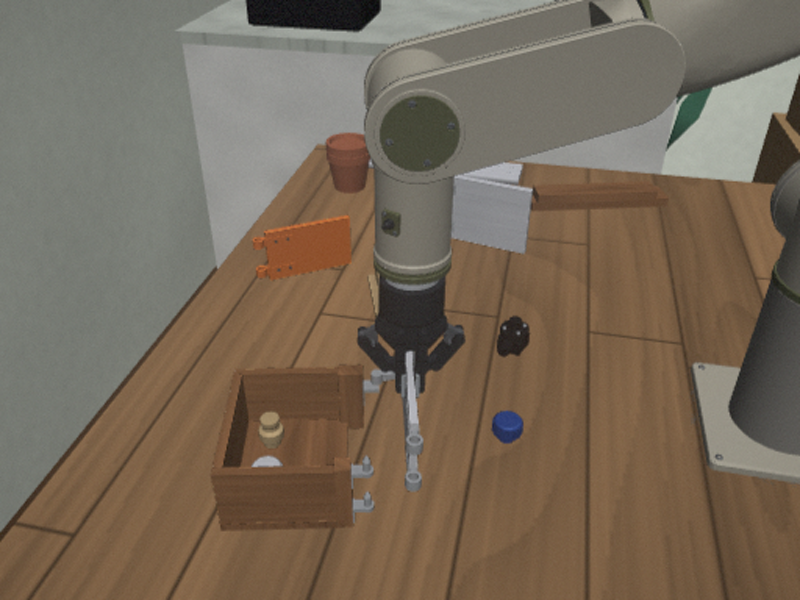

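Wrist view: knuckle bore at (396,82), upper pin about (573,93), lower pin (518,104). Side view: the gate hangs free in front of the bin. Zooming in on the pins.

```bash
python3 - <<'E'
from h import *
d=load("/tmp/w5.npz"); im=cv2.cvtColor(d["pixels"],cv2.COLOR_RGB2BGR)
c=cv2.resize(im[35:95,310:410],None,fx=8,fy=8,interpolation=cv2.INTER_CUBIC)
for i in range(0,100,10): cv2.line(c,(i*8,0),(i*8,4),(0,0,255),1)
cv2.imwrite("pics/c5.png",c)
cv2.imwrite("pics/c5b.png",cv2.resize(im[245:350,305:405],None,fx=5,fy=5,interpolation=cv2.INTER_CUBIC))
E
python3 kn.py w5|head -1
```

```text
ring bbox 227 278 24 71
```

View pics/c5.png

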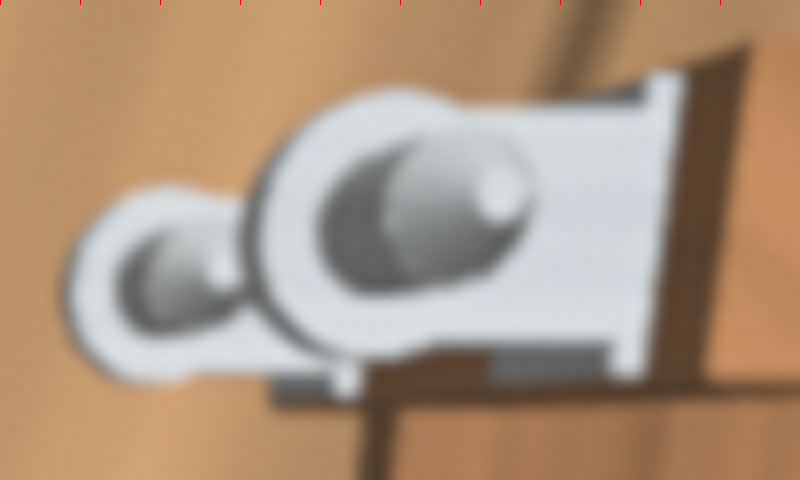

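View pics/c5b.png

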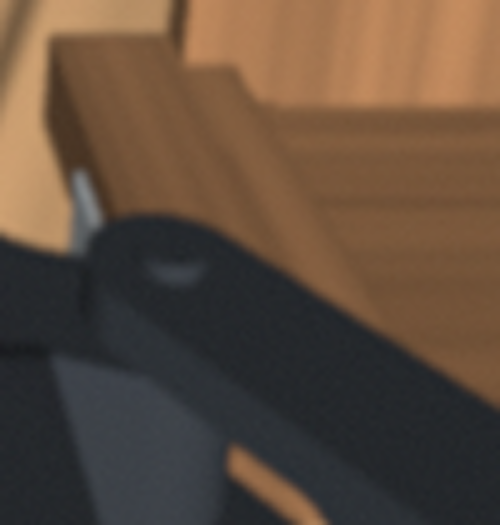

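View pics/c_w5.png

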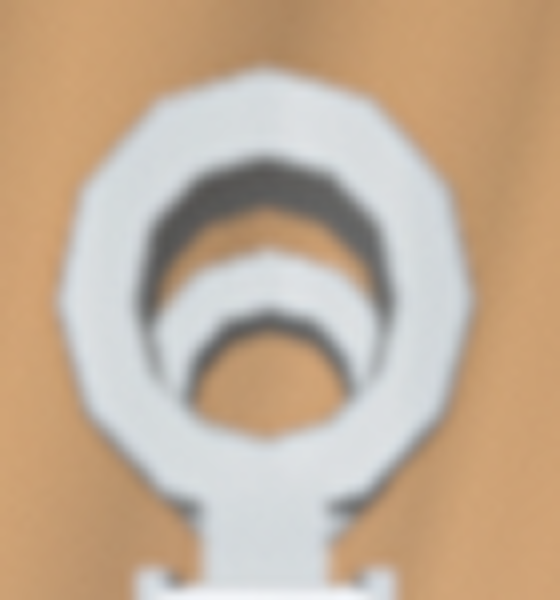

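Run:
```python
from h import *; from kn import toolray
d=load("/tmp/w5.npz"); z=135.0
k=toolray(d,[(252.9,51.8)],-1.6)[0]
# lower knuckle top rim of upper's... lower knuckle top face at gate z 28 -> tool z 58.4 ; bore centre
for n,uv,h in [("tip up",(372.06,58.56),111),("disc up",(358.9,62.3),90),("tip low",(337.7,68.3),51)]:
    p=toolray(d,[uv],z-h)[0]; print(n,p.round(1),"delta",(p-k).round(1))
# hinge-post / latch post
P=cloud(d,d["T_tool_cam"]); 
e=toolray(d,[(305+53/5-.4,245+37/5-.4)],35.); print("latchpost corner",e)
h=toolray(d,[(310+748/8-.4,35+45/8-.4),(310+703/8-.4,35+380/8-.4)],35.); print("hinge post front",h)
a=np.array([[0,0]]); dlt=e[0]-h.mean(0)
```

```text
tip up [ 53.5 -94.4  24. ] delta [54.4  0.  25.6]
disc up [ 54.3 -94.5  45. ] delta [55.3 -0.1 46.6]
tip low [ 53.5 -94.2  84. ] delta [54.4  0.2 85.6]
latchpost corner [[36.39491297 11.20363911 35.        ]]
hinge post front [[  71.37154745 -103.48974367   35.        ]
 [  71.47753352  -84.53626149   35.        ]]
```

Run:
```python
from h import *; from kn import toolray
d=load("/tmp/w5.npz")
print(toolray(d,[(305+53/5-.4,245+37/5-.4)],135.))
P=cloud(d,d["T_tool_cam"])
d1=load("/tmp/w1.npz");import pickle
s=pickle.load(open("/tmp/w1.pkl","rb"));T=wfc(d1,s)
for uv in [(200+443/6-.4,195+47/6-.4)]: print(ray(d1,T,[uv],0))
```

```text
[[ 59.09840559  66.94716921 135.        ]]
[[571.53633077 132.80727042   0.        ]]
```

send_rows --dp '[[10, 2.6, 0], [25, 6.5, 0], [40, 10.4, 0], [49, 12.7, 0], [53, 13.8, 0]]' --rot '[[0, 0, 0], [0, 0, 0], [0, 0, 0], [0, 0, 0], [0, 0, 0]]'

```text
time: 8.32
tool_pos: [550.9, 196.4, 134.1]
tcp_rot: [-180.0, 0.0, 14.6]
ft_force: [-5.8, -1.4, -1.2]
finger_gap: 9.3
```

send_rows --dp '[[0, 0, 0], [0, 0, 0], [0, 0, 0], [0, 0, 0]]' --rot '[[0, 0, 0], [0, 0, 0], [0, 0, 0], [0, 0, 0]]'

```text
time: 8.82
tool_pos: [550.3, 196.2, 134.2]
tcp_rot: [180.0, 0.0, 14.6]
ft_force: [-2.1, 0.0, -4.5]
finger_gap: 9.2
```

```bash
python3 snap.py wrist w6; python3 kn.py w6; python3 snap.py side s6
```

```text
w6 8.82 [550.3 196.2 134.2] [1.800e+02 2.000e-02 1.461e+01] [-2.1  0.  -4.5] 9.2
ring bbox 228 287 24 71
100 238 269 253.5
140 238 268 253.0
180 238 268 253.0
220 241 265 253.0
tool z of top edge [np.float64(-14.1), np.float64(-14.1), np.float64(-13.4), np.float64(-13.8), np.float64(-14.2)]
[-4.84400657e-03  2.53733580e+02] [0.2, 0.3, 0.3, -0.2, -0.2, -0.2, -0.1, -0.1, -0.1, -0.1, -0.0, -0.5, -0.5, 0.0, 0.1, 0.1, 0.6, 0.1, 0.2, 0.2, 0.2, 0.2, 0.3, -0.2, -0.2, -0.2, -0.1, -0.1]
edge line tool [ -0.77494243 -78.9486342  -13.6       ] [ -1.0313011  -26.06466137 -13.6       ] angle -0.2777430292690007
s6 8.88 [550.3 196.2 134.2] [-1.800e+02  2.000e-02  1.461e+01] [-1.3 -1.6 -4.9] 8.6
```

View pics/c_w6.png

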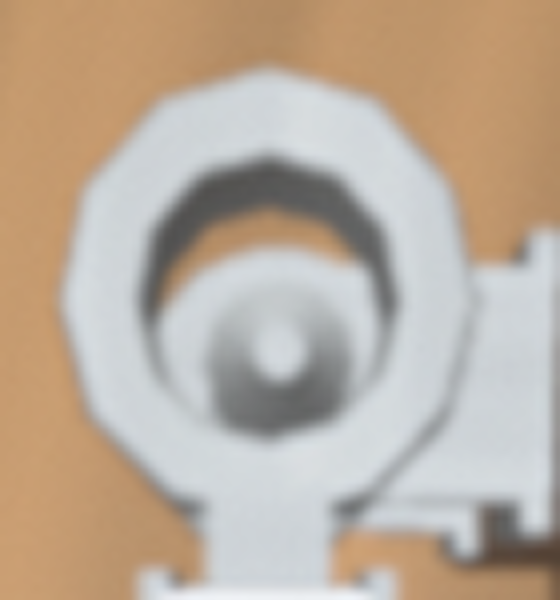

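View pics/s6.png

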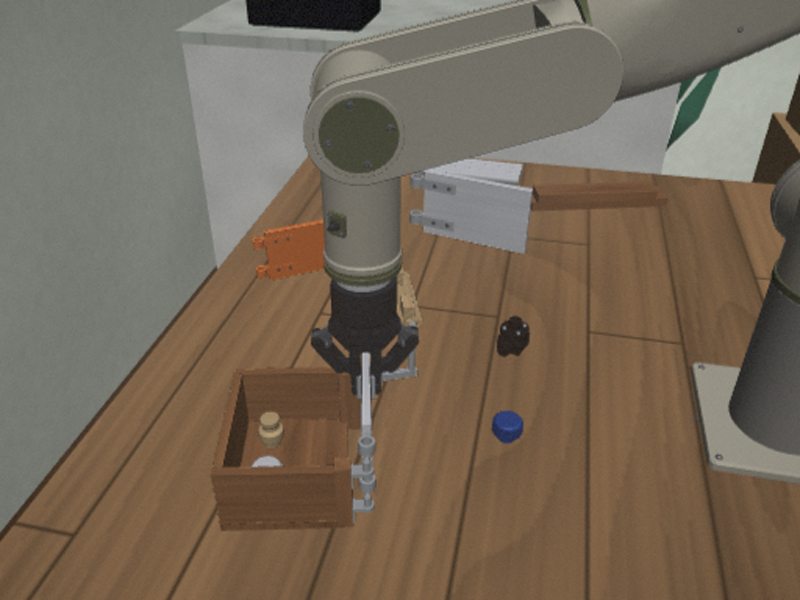

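Run:
```python
from h import *; from kn import toolray
d=load("/tmp/w6.npz")
k=toolray(d,[(220+270.5/8-.5,51.8)],-1.6)[0]; p=toolray(d,[(220+280.5/8-.5,15+350.5/8-.5)],23.2)[0]; print(k,p,p-k)
```

```text
[ -0.75621485 -94.3707044   -1.6       ] [ -0.16925107 -94.41631281  23.2       ] [ 0.58696378 -0.04560841 24.8       ]
```

send_rows --dp '[[0, 0, -2], [0, 0, -6], [0, 0, -10], [0, 0, -14], [0, 0, -17]]' --rot '[[0, 0, -0.006], [0, 0, -0.006], [0, 0, -0.006], [0, 0, -0.006], [0, 0, -0.006]]'

```text
time: 9.55
tool_pos: [550.6, 196.3, 116.9]
tcp_rot: [-180.0, 0.0, 14.3]
ft_force: [-0.3, -0.1, -3.1]
finger_gap: 8.9
```

```bash
python3 snap.py wrist w7; python3 kn.py w7|tail -3
```

```text
w7 9.55 [550.6 196.3 116.9] [-180.      0.     14.27] [-0.3 -0.1 -3.1] 8.9
tool z of top edge [np.float64(-14.2), np.float64(-14.0), np.float64(-13.7), np.float64(-14.1), np.float64(-14.1)]
[-1.77887247e-03  2.53056924e+02] [-0.4, -0.4, 0.1, 0.1, -0.4, 0.2, 0.2, 0.2, 0.2, 0.2, 0.2, -0.3, 0.2, 0.2, -0.3, -0.3, -0.2, 0.3, 0.3, 0.3, 0.3, 0.3, -0.2, -0.2, -0.2, -0.2, -0.2, -0.1]
edge line tool [ -0.90610589 -78.94297916 -13.6       ] [ -1.01317418 -26.05869966 -13.6       ] angle -0.11599954381802478
```

View pics/c_w7.png

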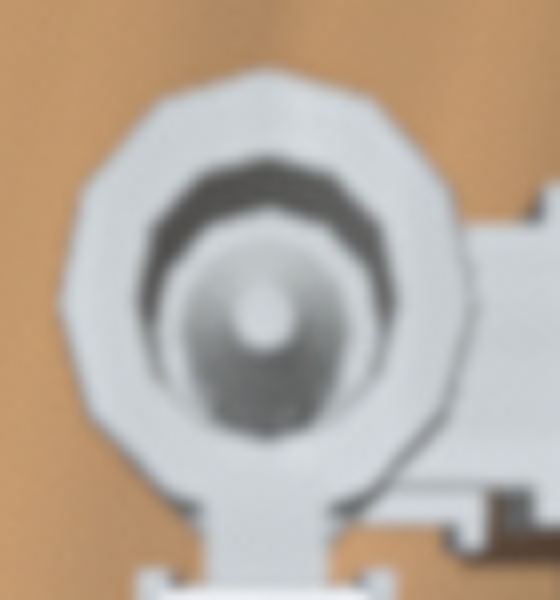

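The pin tip sits centred in the bore at crop (265,315). Lowering the rest of the way.

send_rows --dp '[[0, 0, -4], [0, 0, -8], [0, 0, -11], [0, 0, -12.5], [0, 0, -12.5]]' --rot '[[0, 0, 0], [0, 0, 0], [0, 0, 0], [0, 0, 0], [0, 0, 0]]'

```text
time: 10.22
tool_pos: [550.6, 196.3, 104.7]
tcp_rot: [-180.0, 0.0, 14.3]
ft_force: [-0.5, 0.2, -4.1]
finger_gap: 8.8
```

```bash
python3 snap.py wrist w8; python3 snap.py side s8;python3 kn.py w8|tail -3
```

```text
w8 10.22 [550.6 196.3 104.7] [-1.800e+02  1.000e-02  1.427e+01] [-0.5  0.2 -4.1] 8.8
s8 10.28 [550.6 196.3 104.8] [-1.800e+02  1.000e-02  1.427e+01] [-0.4  0.5 -4.1] 8.7
tool z of top edge [np.float64(-14.1), np.float64(-14.2), np.float64(-13.8), np.float64(-13.9), np.float64(-13.6)]
[-1.36836344e-03  2.52936645e+02] [-0.3, -0.3, 0.2, -0.3, 0.2, 0.2, 0.2, -0.3, 0.2, 0.3, -0.2, -0.2, 0.3, 0.3, -0.2, -0.2, -0.2, -0.2, 0.3, 0.3, 0.3, 0.3, -0.2, -0.1, -0.1, -0.1, -0.1, -0.1]
edge line tool [ -0.93509209 -78.94293924 -13.6       ] [ -1.02377956 -26.05866701 -13.6       ] angle -0.096085523510223
```

View pics/w8.png

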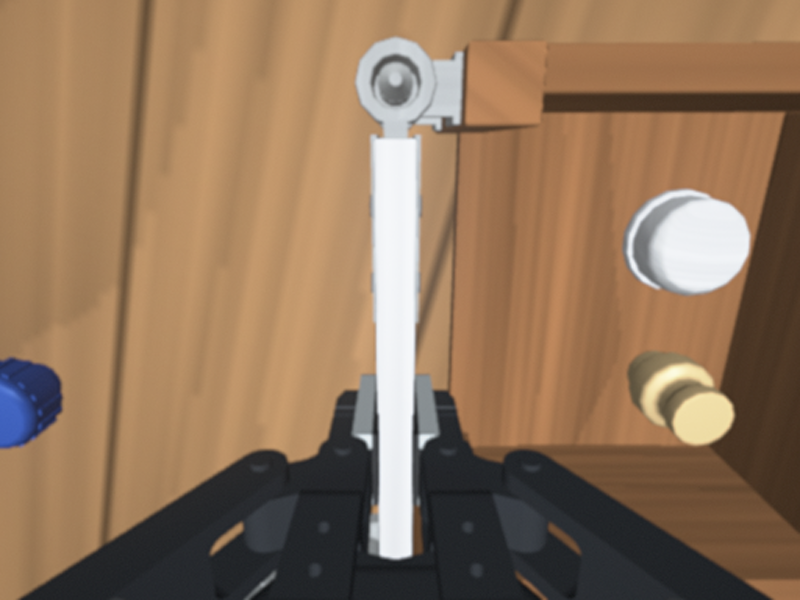

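View pics/s8.png

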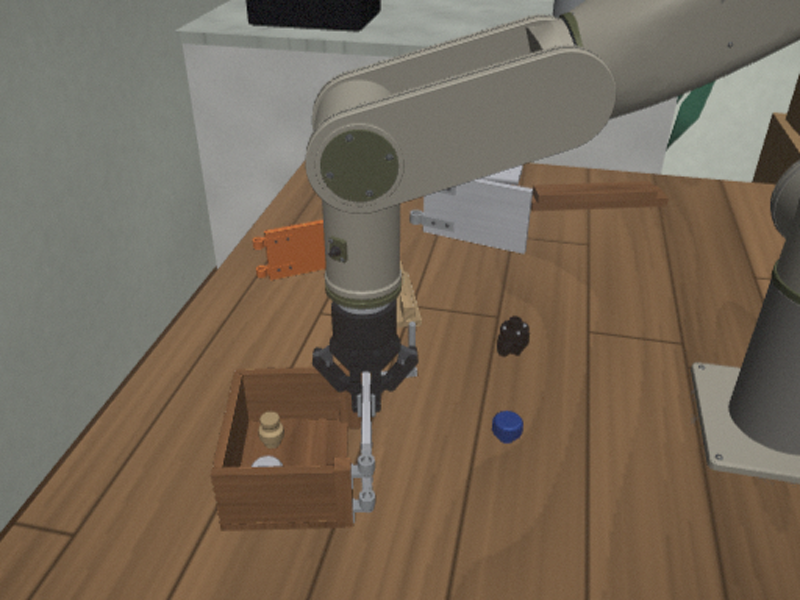

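send_rows --dp '[[0, 0, -0.5], [0, 0, -1], [0, 0, -1], [0, 0, -1]]' --rot '[[0, 0, 0], [0, 0, 0], [0, 0, 0], [0, 0, 0]]'

```text
time: 10.82
tool_pos: [550.8, 196.3, 104.2]
tcp_rot: [180.0, -0.0, 14.3]
ft_force: [-2.3, -1.7, 1.9]
finger_gap: 9.1
```

send_rows --dp '[[0, 0, 0], [0, 0, 0], [0, 0, 0], [0, 0, 0]]' --rot '[[0, 0, 0], [0, 0, 0], [0, 0, 0], [0, 0, 0]]' --jaw 50

```text
time: 11.32
tool_pos: [550.7, 196.4, 103.8]
tcp_rot: [-180.0, -0.0, 14.3]
ft_force: [0.0, 0.0, -0.1]
finger_gap: 49.8
```

send_rows --dp '[[0, 0, 10], [0, 0, 30], [0, 0, 60], [0, 0, 100], [0, 0, 120]]' --rot '[[0, 0, 0], [0, 0, 0], [0, 0, 0], [0, 0, 0], [0, 0, 0]]'

```text
time: 11.95
tool_pos: [552.1, 196.7, 228.2]
tcp_rot: [-180.0, -0.3, 14.3]
ft_force: [-0.1, 0.1, 0.8]
finger_gap: 50.1
```

send_rows --dp '[[0, 0, 0], [0, 0, 0]]' --rot '[[0, 0, 0], [0, 0, 0]]'

```text
time: 12.2
tool_pos: [549.9, 196.1, 222.3]
tcp_rot: [180.0, 0.1, 14.3]
ft_force: [-1.1, 0.9, -0.3]
finger_gap: 49.8
```

```bash
python3 snap.py wrist w9; python3 snap.py side s9; python3 snap.py scene c9
```

```text
w9 12.2 [549.9 196.1 222.3] [1.800e+02 1.200e-01 1.427e+01] [-1.1  0.9 -0.3] 49.8
s9 12.25 [549.7 196.  221.8] [180.     0.18  14.27] [ 0.1  0.5 -0.1] 50.3
c9 12.3 [549.6 196.  221.6] [180.     0.2   14.27] [ 0.4 -0.9 -0.5] 49.8
```

View pics/w9.png

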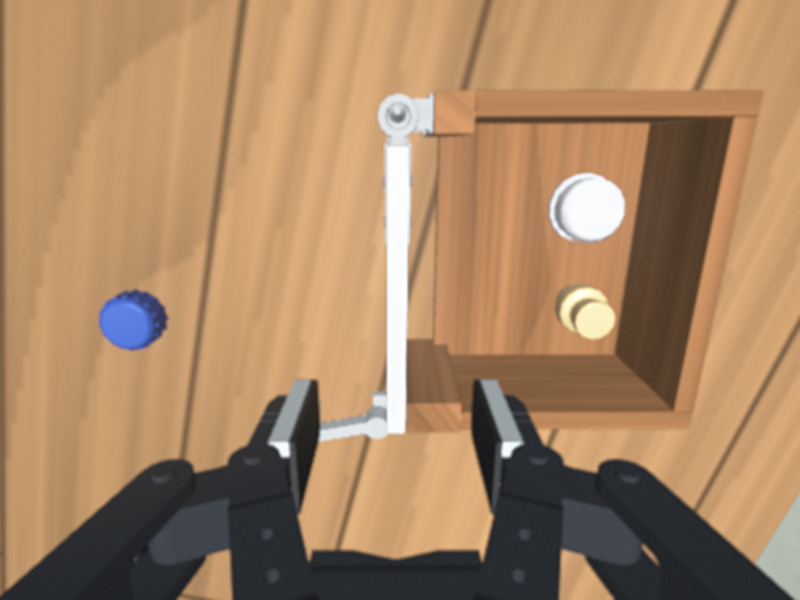

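View pics/s9.png

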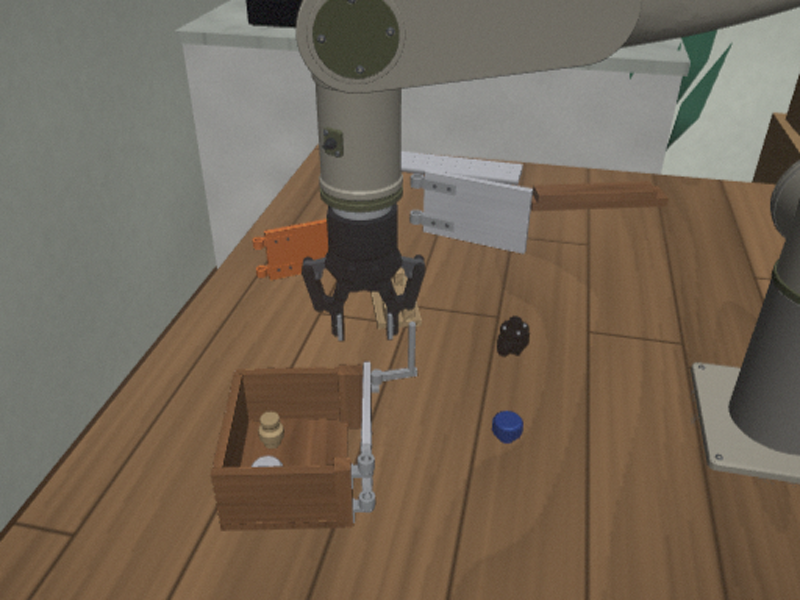

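View pics/c9.png

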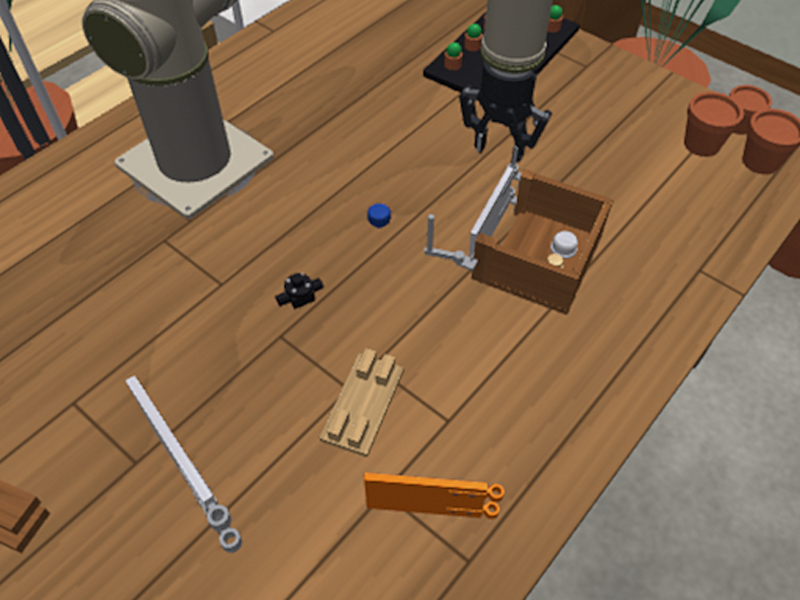

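send_rows --dp '[[-5, -18, 0], [-10, -36, 0], [-15, -56, 0], [-20, -76, 0], [-25, -96, 0]]' --rot '[[0, 0, 0.13], [0, 0, 0.26], [0, 0, 0.4], [0, 0, 0.54], [0, 0, 0.68]]'

```text
time: 12.98
tool_pos: [524.8, 99.6, 222.5]
tcp_rot: [-179.9, 0.1, 53.5]
ft_force: [-0.3, -0.4, 0.2]
finger_gap: 50.1
```

send_rows --dp '[[-5, -16, -3], [-8, -27, -8], [-8, -27, -8], [-8, -27, -8]]' --rot '[[0, 0, 0.12], [0, 0, 0.19], [0, 0, 0.19], [0, 0, 0.19]]'

```text
time: 13.48
tool_pos: [517.5, 73.6, 215.4]
tcp_rot: [-180.0, 0.0, 64.0]
ft_force: [-0.0, 0.4, -0.5]
finger_gap: 50.0
```

```bash
python3 snap.py wrist w10
python3 - <<'E'
from h import *; import pickle
d=load("/tmp/w9.npz"); s=pickle.load(open("/tmp/w9.pkl","rb")); T=wfc(d,s); P=cloud(d,T)
print([P[v,253:257].mean(0).round(1).tolist() for v in range(100,270,25)])
E
```

```text
w10 13.47 [517.5  73.6 215.4] [-1.7996e+02  1.0000e-02  6.4020e+01] [-0.   0.4 -0.5] 50.0
[[531.6, 268.0, 117.9], [536.1, 250.6, 116.9], [540.8, 232.2, 115.5], [545.8, 212.7, 114.8], [551.2, 191.8, 113.3], [556.8, 169.8, 112.5], [562.9, 145.9, 110.9]]
```

View pics/w10.png

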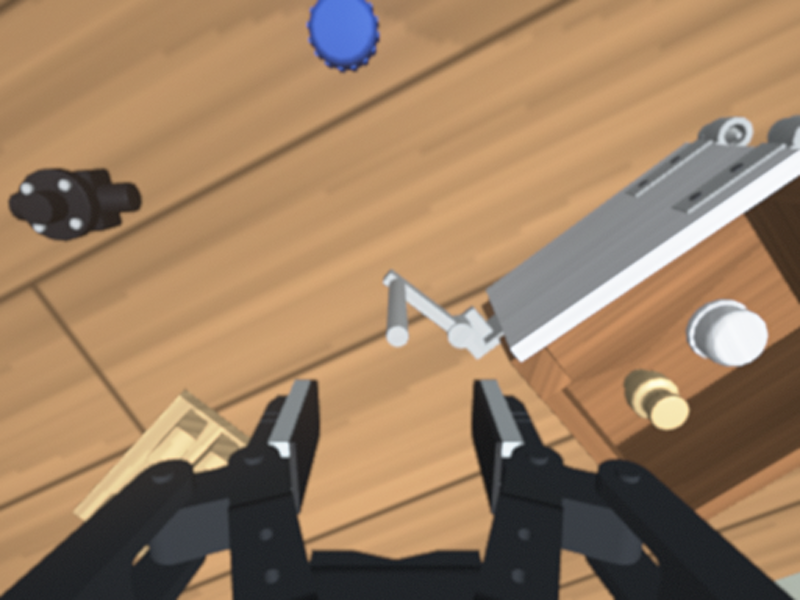

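Run:
```python
from h import *; from kn import toolray; import pickle
d=load("/tmp/w10.npz"); s=pickle.load(open("/tmp/w10.pkl","rb")); T=wfc(d,s)
uv=[((397.5)/1.5625-.2,337.5/1.5625-.2)]
print(toolray(d,uv,66.4),ray(d,T,uv,149)); P=cloud(d,T); print(P[214:219,251:258,2].round(0)[2])
print("pivot",ray(d,T,[(462/1.5625-.2,336/1.5625-.2)],70))
q=P[222,330];
```

```text
[[-0.53334763 -0.40423137 66.4       ]] [[516.89271964  73.32024137 149.        ]]
[150. 149. 149. 150. 150. 149. 149.]
pivot [[562.83049242  95.42160078  70.        ]]
```

send_rows --dp '[[0, 0, 0], [0, 0, 0], [0, 0, -10], [0, 0, -25], [0, 0, -40]]' --rot '[[0, 0, 0], [0, 0, 0], [0, 0, 0], [0, 0, 0], [0, 0, 0]]' --jaw 20

```text
time: 14.15
tool_pos: [517.1, 73.3, 174.1]
tcp_rot: [-179.9, 0.0, 64.1]
ft_force: [0.5, -0.2, 0.7]
finger_gap: 20.2
```

send_rows --dp '[[0, 0, -10], [0, 0, -22], [0, 0, -31], [0, 0, -33], [0, 0, -33]]' --rot '[[0, 0, 0], [0, 0, 0], [0, 0, 0], [0, 0, 0], [0, 0, 0]]'

```text
time: 14.78
tool_pos: [517.7, 73.3, 142.9]
tcp_rot: [180.0, -0.0, 64.1]
ft_force: [0.4, -0.4, 0.3]
finger_gap: 20.0
```

```bash
python3 snap.py wrist w11
python3 - <<'E'
import numpy as np
piv=np.array([562,95.]); p0=np.array([517.2,73.5]); v=p0-piv
psi=np.deg2rad(14.4)
th0=np.arctan2(v[1],v[0])-np.pi/2-psi; th0%=2*np.pi; print("theta0",th0)
for th in np.r_[np.linspace(th0,0,13),-0.03]:
    a=th+np.pi/2+psi; q=piv+50*np.array([np.cos(a),np.sin(a)]); print(round(th,2),q.round(1),(q-p0).round(1))
E
```

```text
w11 14.78 [517.7  73.3 142.9] [ 1.7999e+02 -1.0000e-02  6.4110e+01] [ 0.4 -0.4  0.3] 20.0
theta0 1.7669163207245173
1.77 [516.9  73.4] [-0.3 -0.1]
1.62 [514.2  80.2] [-3.   6.7]
1.47 [512.6  87.4] [-4.6 13.9]
1.33 [512.   94.7] [-5.2 21.2]
1.18 [512.5 102.1] [-4.7 28.6]
1.03 [514.1 109.2] [-3.1 35.7]
0.88 [516.7 116.1] [-0.5 42.6]
0.74 [520.3 122.5] [ 3.1 49. ]
0.59 [524.8 128.4] [ 7.6 54.9]
0.44 [530.1 133.5] [12.9 60. ]
0.29 [536.  137.7] [18.8 64.2]
0.15 [542.6 141.1] [25.4 67.6]
0.0 [549.6 143.4] [32.4 69.9]
-0.03 [551.  143.8] [33.8 70.3]
```

View pics/w11.png

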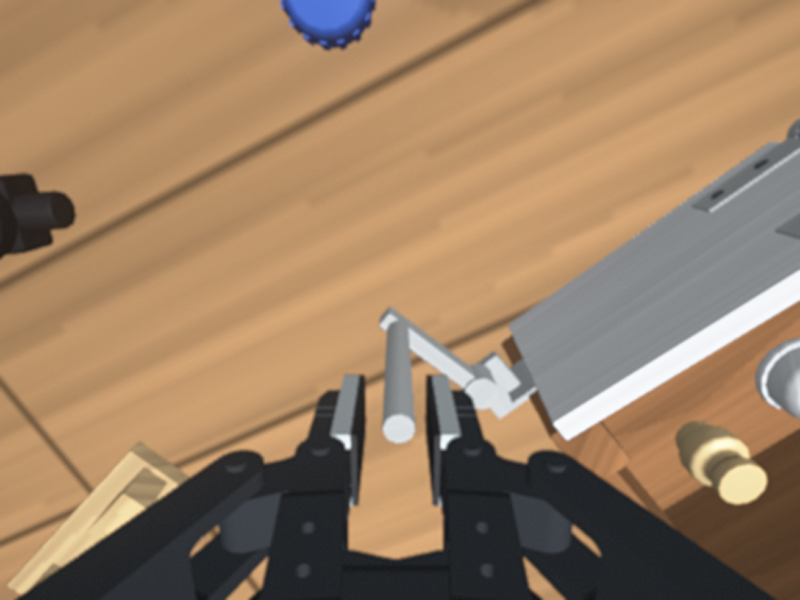

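send_rows --dp '[[1, 3, 0], [-1, 11, 0], [-2.5, 18, 0], [-3, 25.5, 0], [-2.5, 33, 0]]' --rot '[[0, 0, 0], [0, 0, 0], [0, 0, 0], [0, 0, 0], [0, 0, 0]]'

```text
time: 15.45
tool_pos: [514.9, 107.0, 142.6]
tcp_rot: [-180.0, -0.0, 64.1]
ft_force: [-2.0, -0.5, 0.3]
finger_gap: 19.8
```

```bash
python3 snap.py wrist w12
```

```text
w12 15.45 [514.9 107.  142.6] [-179.98   -0.     64.13] [-2.  -0.5  0.3] 19.8
```

View pics/w12.png

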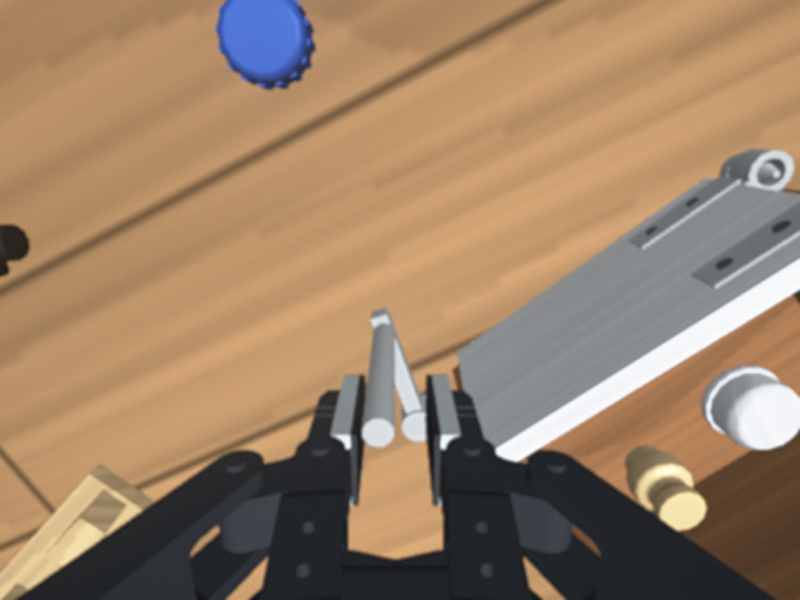

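send_rows --dp '[[1.6, 7.2, 0], [4.2, 14.1, 0], [7.8, 20.5, 0], [12.3, 26.4, 0], [17.6, 31.5, 0]]' --rot '[[0, 0, 0], [0, 0, 0], [0, 0, 0], [0, 0, 0], [0, 0, 0]]'

```text
time: 16.12
tool_pos: [533.2, 138.2, 142.9]
tcp_rot: [180.0, -0.0, 64.1]
ft_force: [-1.5, -0.4, 0.7]
finger_gap: 19.7
```

send_rows --dp '[[5.9, 4.2, 0], [12.5, 7.6, 0], [16.5, 9, 0], [19.5, 10, 0], [19.5, 10, 0]]' --rot '[[0, 0, 0], [0, 0, 0], [0, 0, 0], [0, 0, 0], [0, 0, 0]]'

```text
time: 16.75
tool_pos: [552.5, 147.8, 142.8]
tcp_rot: [180.0, -0.0, 64.1]
ft_force: [-0.6, -0.3, -0.8]
finger_gap: 20.0
```

```bash
python3 snap.py wrist w13; python3 snap.py side s13
```

```text
w13 16.75 [552.5 147.8 142.8] [ 1.7998e+02 -1.0000e-02  6.4110e+01] [-0.6 -0.3 -0.8] 20.0
s13 16.8 [552.4 147.8 142.8] [ 1.7999e+02 -1.0000e-02  6.4110e+01] [-0.4 -0.   0.7] 20.1
```

View pics/w13.png

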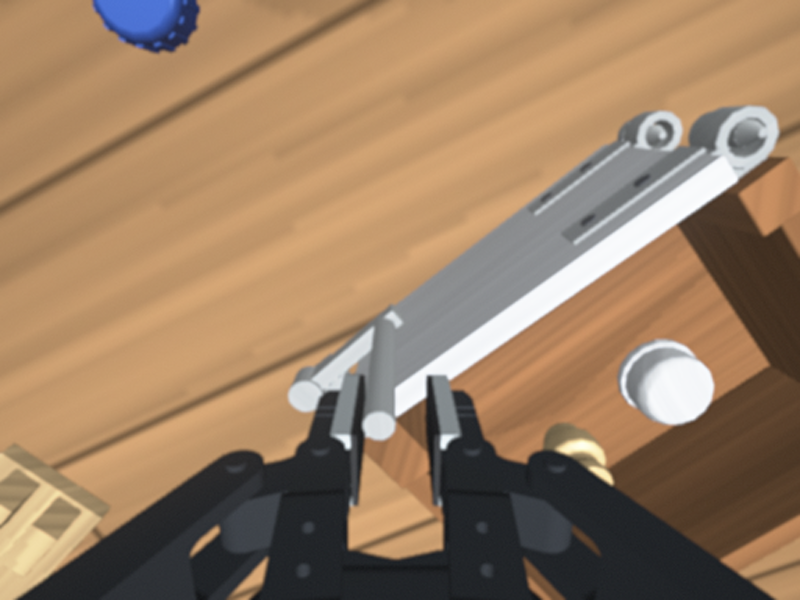

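View pics/s13.png

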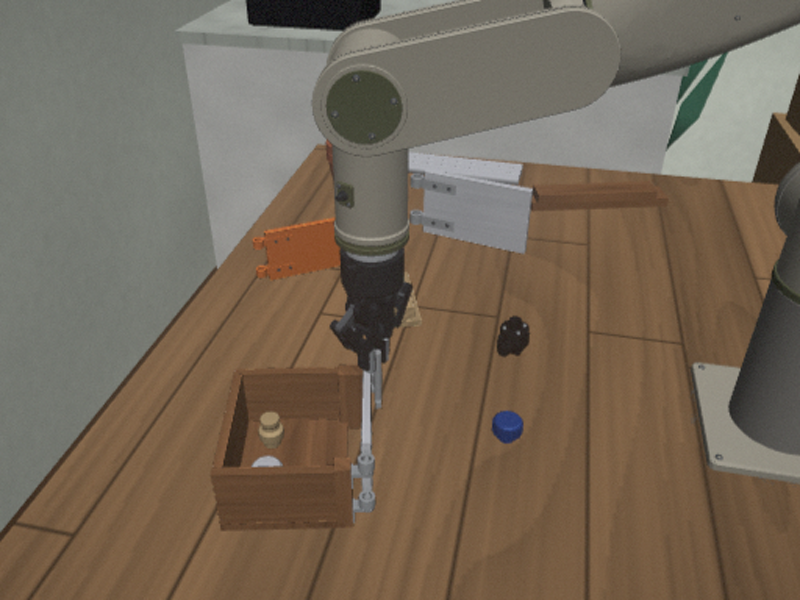

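Nearly closed, but there's no stop force yet, so I'll push in small increments.

send_rows --dp '[[0.8, 0.3, 0], [1.6, 0.6, 0], [2, 0.8, 0], [2, 0.8, 0]]' --rot '[[0, 0, 0], [0, 0, 0], [0, 0, 0], [0, 0, 0]]'

```text
time: 17.35
tool_pos: [554.0, 148.4, 142.8]
tcp_rot: [-180.0, 0.0, 64.1]
ft_force: [-2.5, -1.2, 1.4]
finger_gap: 20.0
```

```bash
cat > pg.py <<'E'
from h import *; import pickle,sys
n=sys.argv[1]; uv=(float(sys.argv[2])/1.5625-.2,float(sys.argv[3])/1.5625-.2)
d=load(f"/tmp/{n}.npz"); s=pickle.load(open(f"/tmp/{n}.pkl","rb")); T=wfc(d,s)
q=ray(d,T,[uv],149)[0]; v=q[:2]-np.array([562,95.]); print(q,"r",np.hypot(*v),"theta",(np.arctan2(v[1],v[0])-np.pi/2-np.deg2rad(14.4)))
E
python3 pg.py w13 379 426; python3 snap.py wrist w14
```

```text
[547.71389165 143.18602617 149.        ] r 50.259188310137176 theta 0.0368952884531063
w14 17.35 [554.  148.4 142.8] [-1.7998e+02  3.0000e-02  6.4110e+01] [-2.5 -1.2  1.4] 20.0
```

View pics/w14.png

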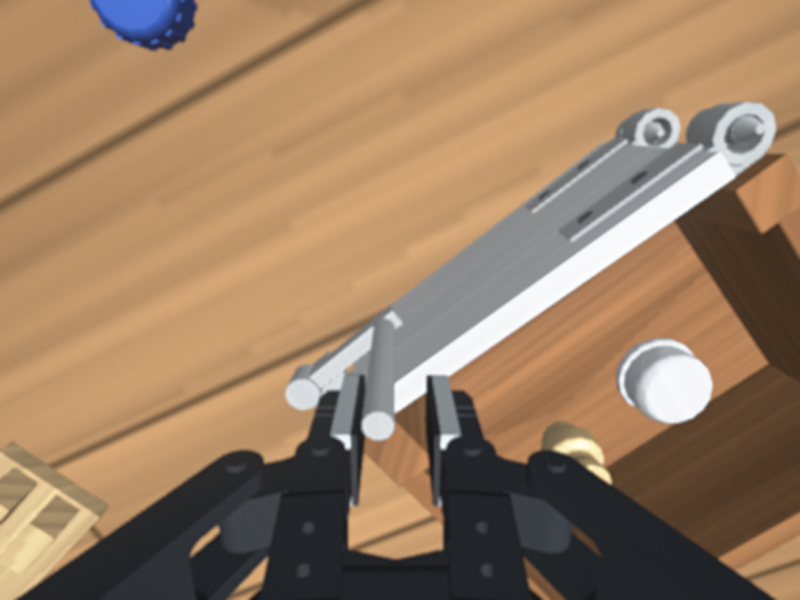

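send_rows --dp '[[0.8, 0.4, 0], [1.5, 0.7, 0], [2, 1, 0], [2, 1, 0]]' --rot '[[0, 0, 0], [0, 0, 0], [0, 0, 0], [0, 0, 0]]'

```text
time: 17.9
tool_pos: [554.8, 148.6, 142.4]
tcp_rot: [-179.9, 0.2, 64.1]
ft_force: [-9.9, -5.8, 5.1]
finger_gap: 20.2
```

Contact with the stop, at about 12 N. Backing off and lifting straight up.

send_rows --dp '[[-1.5, -1.5, 0], [-3.5, -4, 0], [-3.5, -4, 0], [-3.5, -4, 8]]' --rot '[[0, 0, 0], [0, 0, 0], [0, 0, 0], [0, 0, 0]]' --jaw 26

```text
time: 18.4
tool_pos: [552.3, 145.6, 150.4]
tcp_rot: [-179.9, 0.0, 64.1]
ft_force: [0.8, -0.0, -0.2]
finger_gap: 25.8
```

send_rows --dp '[[0, 0, 15], [0, 0, 35], [0, 0, 60], [0, 0, 85], [0, 0, 95]]' --rot '[[0, 0, 0], [0, 0, 0], [0, 0, 0], [0, 0, 0], [0, 0, 0]]'

```text
time: 19.02
tool_pos: [553.9, 145.9, 249.3]
tcp_rot: [179.8, -0.2, 64.1]
ft_force: [0.6, -0.5, -0.9]
finger_gap: 26.0
```

send_rows --dp '[[-15, -5, 0], [-25, -10, 0], [-25, -10, 0], [-25, -10, 0]]' --rot '[[0, 0, 0], [0, 0, 0], [0, 0, 0], [0, 0, 0]]'

```text
time: 19.52
tool_pos: [527.8, 135.6, 245.7]
tcp_rot: [180.0, -0.0, 64.1]
ft_force: [0.5, -0.0, 0.6]
finger_gap: 26.2
```

```bash
python3 snap.py wrist w15; python3 snap.py side s15; python3 snap.py scene c15
```

```text
w15 19.52 [527.8 135.6 245.7] [180.   -0.   64.1] [ 0.5 -0.   0.6] 26.2
s15 19.57 [527.9 135.6 245.7] [-179.99    0.     64.11] [-0.1 -0.   0.5] 25.6
c15 19.62 [527.9 135.7 245.6] [-1.7999e+02  1.0000e-02  6.4110e+01] [0.1 0.8 0.9] 26.1
```

View pics/w15.png

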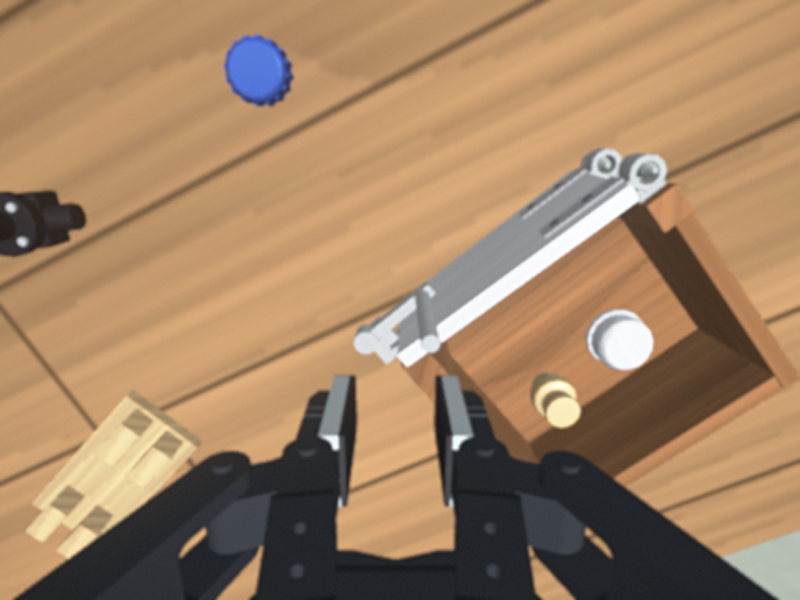

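View pics/s15.png

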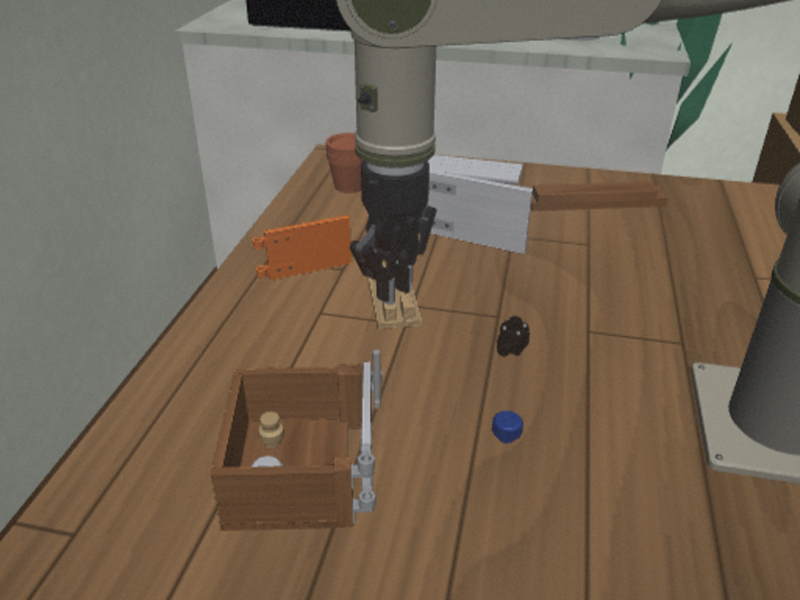

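View pics/c15.png

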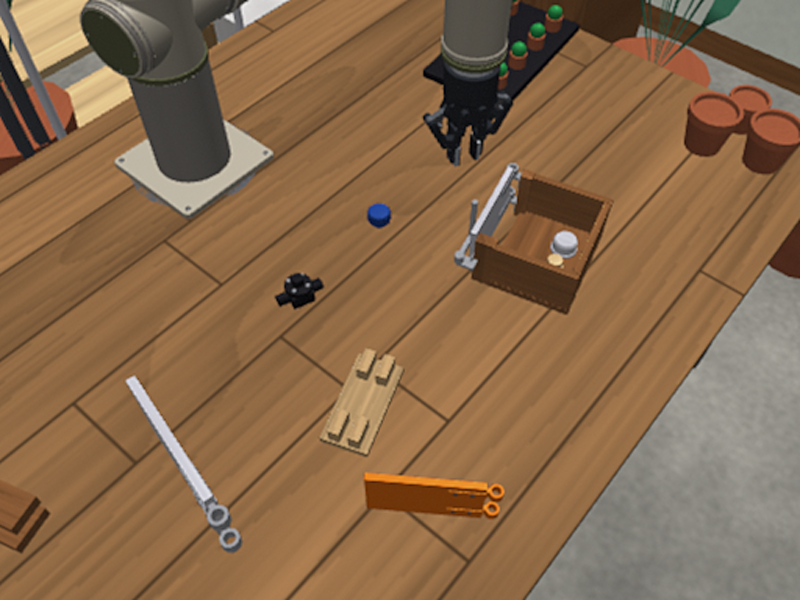

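```bash
python3 pg.py w15 430 343
python3 - <<'E'
from h import *; import pickle
d=load("/tmp/w15.npz"); s=pickle.load(open("/tmp/w15.pkl","rb")); T=wfc(d,s); P=cloud(d,T)
p=np.deg2rad(14.4); ex=np.array([np.cos(p),np.sin(p)]); ey=np.array([-ex[1],ex[0]]); O=np.array([525.86,287.43])-(-18*ex+85*ey)
for u,v in [(408,359),(460,316),(500,287),(540,260),(580,231),(620,204),(632,194),(633,174),(660,182),(667,205)]:
    q=P[int(v/1.5625),int(u/1.5625)]; b=q[:2]-O; print((u,v),"bin",round(b@ex,1),round(b@ey,1),"z",q[2].round(1))
E
```

```text
[548.51516461 143.48134376 149.        ] r 50.32177936631431 theta 0.019960169967743746
(408, 359) bin -18.4 -84.6 z 110.9
(460, 316) bin -20.1 -44.2 z 112.1
(500, 287) bin -19.6 -15.5 z 112.9
(540, 260) bin -18.5 10.1 z 114.2
(580, 231) bin -18.2 36.2 z 115.3
(620, 204) bin -18.0 59.0 z 118.7
(632, 194) bin -17.3 67.0 z 117.1
(633, 174) bin -21.4 77.0 z 105.0
(660, 182) bin -9.3 85.2 z 106.9
(667, 205) bin 7.5 84.1 z 99.1
```

```bash
python3 -c "
from bench import job; print(job.hand_in())"
```

```text
the job is handed in; nothing more can be done
None
```

I took the galvanised gate from its stand, hung it on both hinge pins with the gate shut, swung the latch arm across it to its stop and let go. I handed the job in at about 19.6 s; hand-in reports no verdict.

**Last checks:**
- **Hinge:** the upper pin showed centred in its bore on the way down. The upper knuckle's top was at about 105–107 mm, against 106 mm when fully seated.
- **Gate:** its front-to-back position was bin x of about −18 to −20 mm along its length, so it lies shut against the latch post.
- **Latch:** the stop took about 12 N before I backed off, and the arm then measured 0.02 rad.
- **Robot:** it was clear above the bin and touching nothing.
- **Left alone:** the fitting, cap, knob and valve and the two other gates looked unmoved.

**One disagreement:** the gate's free end hangs about 7 mm lower than its hinge end (top edge at 111 mm against 118 mm). That matches the play of the 12 mm bores on the 9 mm pins, so I left it as it was.

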